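# Load sample dishes into the reader's spring magazine

### The arm

A 6-joint arm with a two-finger parallel gripper is mounted at the origin on the work surface. World frame = base frame: x ahead of the robot, y to its left, z up, the work surface at z = 0. Lengths are in m, angles in rad, forces in N, time in s.
With the tool pointing down it reaches from about 0.35 to 0.85 m from the base axis. Payload 8.1 kg.
Tool frame: the origin (TCP) lies midway between the tips of the shut fingers; the grasp point (between the pads) lies 19 mm behind it (robot.tcp_to_grasp is the distance from the TCP to the grasp point, in m); x points along the fingers, y is the direction in which the jaws open and shut, and the axes are right-handed (so a half turn about x gives the same grasp; the last joint's range is limited). The gripper opens to 93 mm and grips with 3 to 60 N. Pads are 15 mm wide; open, the fingers measure 128 mm over their backs; the gripper's body (75 mm by 188 mm) begins 65 mm behind the grasp point.
Start: joints at [-1.256, 0.13, 1.488, -0, 1.523, -0.085], TCP at [0.234, -0.553, 0.219] pointing down, gripper open.
Joint ranges: [-2.96, 2.96], [-0.89, 2.26], [0.02, 2.5], [-1.34, 4.48], [0, 2.73], [-2.66, 2.66]. Speed limits (rad/s): [2.39, 2.39, 2.79, 3.14, 3.14, 3.14].

### API

Orientations are given as a rotation vector (axis times angle).
In Python, from plant import robot gives the robot as it stands.
- The arm moves only by the tool play_rows, never from a script. Its argument "plan" is a list of rows, each an object with "slide": the shift along the world's x, y, z as a fraction of full scale, a list of three; "roll": the turn about the world's z as a fraction of full scale; "fingers": the gripper command: -1 is shut, 1 is fully open, values between are in proportion. A call has 1 to 20 rows; each row shifts and turns the commanded pose from where the row before left it; what a row does not reach is not made up. Full scale, the value 1, is 30 mm for a shift and 8 degrees for a turn. A row lasts 1/8 s, in which the tool goes at most 62.5 mm and 10.7 degrees, less where a joint would pass 70% of its speed; a pose out of reach is approached as far as the arm can. A call with a number of a shift or a turn outside -1 to 1 is refused whole. A call with a gripper value outside its range is refused whole. The fingers move at their own pace and stop on an object; "squeeze" is the grip in N (left out, the last holds). Time passes only in rows, so rows that do not move let the fingers close. It gives the time, the measured TCP pose, the force and the opening at its end, in the units of the state.
- robot.read_state(): the state, without advancing time (a new reading comes with each control period).
- robot.read_camera(name): name is "scene" or "top" or "wrist"; returns the picture (400x640x3 uint8, red, green, blue); there is no depth.
- robot.get_calibration(name): a dict with "fx", "fy", "cx", "cy" (pixels), "distortion" ([k1, k2, p1, p2, k3] as OpenCV has them; the pictures are not rectified), "R" (3x3) and "t" (3): a world point X has camera coordinates R X + t; the wrist camera has in their place "T_tool_cam" (4x4, takes a point from camera to tool coordinates, whose origin is the TCP and whose axes are the tool frame's). Camera axes: x right, y down, z forward; pixel columns grow to the right and rows downward; lengths in m; the calibration is good to about 2 mm. A picture is of the moment at which its call begins: read the wrist's pose just before it. get_calibration takes no time and is no camera call.
- robot.close_job(): hands the job in, once; it reports no verdict.
Trained networks look in the newest picture that a camera, given by its name, has taken for a name from the list of things; names that differ only in an ending like _2 or _b are one class to them, and where a whole thing is asked for, a point or a joint stands for the part that bears it (a point fixed in the world has none). Each returns a list of dicts, best first, with "p" (0 to 1); they miss things now and then, are a little off and sometimes report something else, mostly with a low value. They report only what shows in the picture. A call takes as long as a camera call. They do not tell look-alikes from the thing itself.
- robot.boxes_of(camera, target): "extent" ([centre column, centre row, width, height] in pixels, round what is visible of it).
- robot.regions_of(camera, target): "region" (400x640 bool, what is visible of it) and "extent" ([centre column, centre row, width, height] in pixels, round what is visible of it).
- robot.mark_of(camera, target): "point" ([column, row] in pixels: a listed point, or the origin of a listed thing).
The state is a dict: "t": time; "q": joint angles; "dq": joint speeds; "joint_torque": joint torques, N m; "tool_pos": TCP position; "orientation": TCP orientation; "force": force on the tool from outside, world axes, zero at the start; "wrist_torque": the same for the moment, N m; "opening": finger opening in m.
Only numpy, scipy, OpenCV 4.12 (cv2) and the standard library are available. Lean on these libraries where they do the work, as an engineer would, in place of code of your own. Each camera call takes 0.05 s, during which the arm holds its last target.

### The job

Get the dish magazine ready for the plate reader: pull up the black keeper knob, swing the red arm off the stack and let it snap down in its open notch; then press every coloured-lid dish from the bench, lid up and in any order, down against the spring follower until it stays under the yellow catches, and press the white-lidded control dish in last, on top. Finally pull the knob up again, swing the arm back over the stack and let it snap down in the closed notch, leaving the bottle, tip box and tube rack where they are.

Things in the scene. Friction and masses are not known exactly. Their poses are not given: they have to be found in the camera images.
- magazine: spring stack magazine, fixed to the bench: aluminium base plate 215 x 100 x 14 mm; origin on the bench under the stack axis, z up. Local -x points from the stack to the keeper post (92 mm away), +y to the side to which the keeper opens. Four guide rods, 8 mm thick, at local x = +-25, y = +-18.2 mm, 122 mm high, the top 10 mm tapered, guide a dish with about 2 mm of play.
- mouth (a point): point on the stack axis, 102 mm above the bench, level with the tips of the catches; axes as magazine. A dish under the catches has its top face just below this height (centre of the top dish 6 to 7 mm below the point). Pressing its top face 4 to 6 mm below this point makes both catches snap over it; caught by one only, it sits askew.
- gap (a point): middle of the free gap between the guide rods on the local +y side, at catch-tip height, 25 mm from the stack axis; its twin is on the -y side. Each gap is 42 mm wide along local x and open downwards to the base plate, so fingers holding a dish from both sides can go down there with it.
- catch_tip (a point): tip of the yellow sprung catch on the local +x side (twin on -x): a leaf 14 mm wide leaning in from 31 mm off the axis at 121 mm height to 21 mm at 102 mm, on a bracket 120 mm high (x = 37 to 44 mm). A dish set in from above rests on both leaves; pressed with 5 to 15 N it spreads them, and when its top is below the tips they snap over it and hold it against the spring.
- follower (a joint): travel in m of the spring follower, the grey 47 mm disc under the stack: 0 when empty (its top 2 mm below the catch tips), about 12 mm more with each dish, stop at 71 mm; spring 2.3 N at 0 plus 75 N/m. Room for five dishes.
- keeper_turn (a joint): angle in rad of the red keeper arm and its black knob about the upright post. 0: closed notch, arm along the magazine's local +x, over the stack; 1.25: open notch, arm swung anticlockwise seen from above (to local +y), clear of the stack. A few hundredths of play in each notch; stops at -0.04 and 1.29.
- keeper_lift (a joint): how far in m the keeper knob and arm are pulled up: 0 down in a notch, at most 0.017. A spring (4 to 6 N) pulls it down. It must be lifted at least 11 mm (14 to 15 is good) to turn past the tooth; let go between the notches it stays up on the tooth at about 10 mm.
- knob_grip (a point): grip point of the black keeper knob, on its axis, 152 mm above the bench when down; moves with the knob. The knob is an upright flat bar 40 mm long, 12 mm thick, 28 mm high (12 mm above this point, 16 mm below), its length along the point's x axis, the direction of the arm. Grip it across its thickness with some 40 N. Below it a 54 mm collar, top 125 mm above the bench.
- keeper_end (a point): free end of the red keeper arm, 107 mm from the post axis, half-way up the arm, which is 10 mm wide and 8 mm thick, its underside 126 mm above the bench when down
- tooth_top (a point): top of the fixed steel tooth on the post's collar, between the two notches, 136 mm above the bench; it blocks the arm from turning unless the knob is pulled up
- sample1_c (a point): sample dish (may be absent): closed round dish, 50 mm diameter, 12 mm high, about 30 g, flat above and below, orange lid on a clear base; the point is its centre, half-way up, z axis up towards its lid. Lies lid up on the bench at the start.
- sample2_c (a point): sample dish (may be absent): closed round dish, 50 mm diameter, 12 mm high, about 30 g, flat above and below, green lid on a clear base; the point is its centre, half-way up, z axis up towards its lid. Lies lid up on the bench at the start.
- sample3_c (a point): sample dish (may be absent): closed round dish, 50 mm diameter, 12 mm high, about 30 g, flat above and below, red lid on a clear base; the point is its centre, half-way up, z axis up towards its lid. Lies lid up on the bench at the start.
- sample4_c (a point): sample dish (may be absent): closed round dish, 50 mm diameter, 12 mm high, about 30 g, flat above and below, blue lid on a clear base; the point is its centre, half-way up, z axis up towards its lid. Lies lid up on the bench at the start.
- control_c (a point): the control dish, always present: closed round dish, 50 mm diameter, 12 mm high, about 30 g, flat above and below, white lid on a clear base; the point is its centre, half-way up, z axis up towards its lid. Lies lid up on the bench at the start.
- wash: bystander: white bottle with red cap, 64 mm diameter, 170 mm high, origin at the centre of its underside
- tipbox: bystander: blue pipette-tip box 87 x 122 x 63 mm, origin at the centre of its underside
- rack: bystander: green tube rack with capped tubes 70 x 136 x 84 mm, origin at the centre of its underside
Not all that is in view belongs to the job. Of the things like the part that bears control_c, leave any that is purple; of the rest the smaller one is meant.

How it is judged:
On the way, in this order (a step that is already met when the one before it is completed fails the run):
1. the keeper arm is snapped down in the open notch (value of joint keeper_turn above 1.1 rad and value of joint keeper_lift below 0.003 m), for 0.2 s.
2. every coloured-lid dish is in the magazine below the catches (z of sample1_c in the frame of mouth between -0.075 and -0.005 m and horizontal distance between each of sample1_c, sample2_c, sample3_c, sample4_c and mouth below 0.008 m and angle between each of sample1_c, sample2_c, sample3_c, sample4_c's own z axis and vertical below 0.06 rad and z of sample2_c in the frame of mouth between -0.075 and -0.005 m and z of sample3_c in the frame of mouth between -0.075 and -0.005 m and z of sample4_c in the frame of mouth between -0.075 and -0.005 m), for 0.2 s.
3. the white-lidded dish is in too, on top (all of step 2 and z of control_c in the frame of mouth between -0.075 and -0.005 m and horizontal distance between control_c and mouth below 0.008 m and angle between control_c's own z axis and vertical below 0.06 rad and z of control_c in the frame of sample1_c above 0.009 m and z of control_c in the frame of sample2_c above 0.009 m and z of control_c in the frame of sample3_c above 0.009 m and z of control_c in the frame of sample4_c above 0.009 m), for 0.2 s.
At the end, for the whole second after the job is handed in: All dishes present are in the magazine, lid up (level within 0.06 rad) and within 8 mm of its axis, their centres at least 5 mm below the catch tips, the control dish above all others, everything at rest; the keeper is in the closed notch (under 0.15 rad) and down (under 3 mm) (all of step 3 and value of joint keeper_turn below 0.15 rad and value of joint keeper_lift below 0.003 m and linear speed of each of sample1, sample2, sample3, sample4, control below 0.02 m/s); the robot touches nothing.
It fails at once if the wash bottle is shoved more than 3 cm or tipped (distance of wash from where it was at the start of the episode above 0.03 m or angle between wash's own z axis and vertical above 0.4 rad).
It fails at once if the tip box is shoved more than 3 cm or tipped (distance of tipbox from where it was at the start of the episode above 0.03 m or angle between tipbox's own z axis and vertical above 0.4 rad).
It fails at once if the tube rack is shoved more than 3 cm or tipped (distance of rack from where it was at the start of the episode above 0.03 m or angle between rack's own z axis and vertical above 0.4 rad).
Of sample1, sample2, sample3, sample4 only 2 to 4 are there at a start; the rules pass over those that are not, and their reading is None.
At some moment in a run one of sample1, sample2, sample3, sample4, control may be knocked a few centimetres aside while the robot is not near it.
It also fails if it takes over 210 s, if anything falls off the work surface, if the arm or the gripper's body presses on something with over 40 N, if the wrist force passes 120 N, or if a joint passes its speed limit or range.

## Working session

There is one attempt and no reset: what is moved stays moved. The work goes in short steps, Python scripts to look and compute and a tool call to move; the robot and the scene stay as the last step left them, time stands still between calls to the robot, and variables do not carry over. Pictures are saved under pics/ and viewed, and the job is handed in when it is done.

Besides the shell and the picture viewer there is one more tool, called after "Call:" as name([rows], argument=value, ...), one row to a line, values as JSON. play_rows: Moves the arm, as the interface text tells. Its arguments: {"type":"object","properties":{"plan":{"type":"array","items":{"type":"object","properties":{"slide":{"type":"array","items":{"type":"number","minimum":-1,"maximum":1}},"roll":{"type":"number","minimum":-1,"maximum":1},"fingers":{"type":"number"}}}},"squeeze":{"type":"number"}},"required":["plan"]}

```bash
mkdir -p pics; ls; python3 - <<'E'
from plant import robot
import cv2
s=robot.read_state();print(s)
for c in ["scene","top","wrist"]:
    im=robot.read_camera(c);cv2.imwrite(f"pics/a_{c}.png",im[:,:,::-1])
    print(c,robot.get_calibration(c))
print(robot.tcp_to_grasp)
E
```

```text
pics
{'t': 0.0, 'q': array([-1.25640534e+00,  1.31181879e-01,  1.48925924e+00,  2.04822541e-05,
        1.52301382e+00, -8.54076855e-02]), 'dq': array([ 7.28215724e-04, -5.02500996e-05,  9.94794428e-04, -1.09821330e-03,
       -5.30769315e-05, -1.26767573e-03]), 'joint_torque': array([ 2.90943826e-04, -5.59846044e+01, -4.91755557e+01,  7.66564650e-02,
        3.55756888e-02, -1.40919219e-04]), 'tool_pos': array([ 0.23338635, -0.5521298 ,  0.2175861 ]), 'orientation': array([ 2.00231594,  0.40761093, -2.0027091 ]), 'force': array([-0.31310858,  0.33392492, -0.03135274]), 'wrist_torque': array([ 0.04845385,  0.02127085, -0.04708339]), 'opening': 0.09318780879122353}
scene {'fx': 372.9419369232927, 'fy': 372.9419369232927, 'cx': 322.1300232684548, 'cy': 206.12891755586995, 'distortion': array([-0.02630934,  0.        ,  0.        ,  0.        ,  0.        ]), 'R': array([[ 0.83784185,  0.54551325, -0.02088865],
       [ 0.3557088 , -0.57455138, -0.7371309 ],
       [-0.41411627,  0.61016883, -0.67542706]]), 't': array([-0.53180421, -0.09503095,  1.27527935])}
top {'fx': 393.897165251161
[... 216 characters left out ...]
   [-0.99685429, -0.00657405, -0.07898298],
       [ 0.0790731 , -0.0148116 , -0.99675878]]), 't': array([0.02032514, 0.58599061, 1.04069709])}
wrist {'fx': 307.991674202599, 'fy': 307.991674202599, 'cx': 327.11947584626785, 'cy': 199.8099123423227, 'distortion': array([-0.04536116,  0.        ,  0.        ,  0.        ,  0.        ]), 'T_tool_cam': array([[ 3.32607223e-04, -2.56455424e-01,  9.66556002e-01,
        -1.64707644e-01],
       [ 9.99999860e-01, -3.12797155e-04, -4.27109968e-04,
        -1.36907261e-03],
       [ 4.11870636e-04,  9.66556009e-01,  2.56455284e-01,
        -7.10317508e-02],
       [ 0.00000000e+00,  0.00000000e+00,  0.00000000e+00,
         1.00000000e+00]])}
0.0188
```

View pics/a_scene.png

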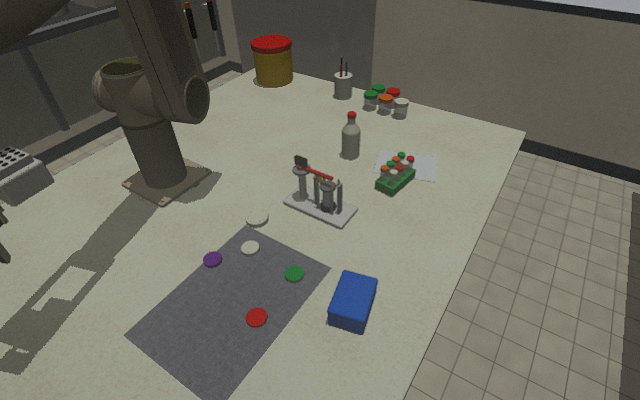

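View pics/a_top.png

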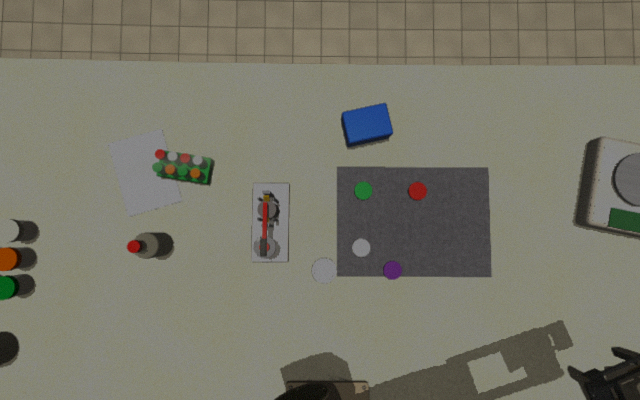

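View pics/a_wrist.png

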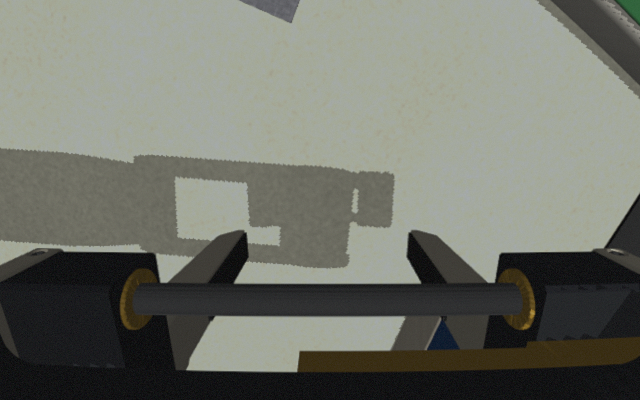

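The pictures show a green dish (top view 363,190), a red dish (417,191), the small white control (361,247), a larger white decoy (323,270) and a purple decoy (392,270). The magazine is at (265,225) with its arm roughly along world +x. No orange or blue dish shows, so next I measure from two views.

```bash
cat > h.py <<'E'
from plant import robot
import numpy as np, cv2
from scipy.spatial.transform import Rotation as Ro
def ray(cam,px,st=None):
    c=robot.get_calibration(cam)
    K=np.array([[c['fx'],0,c['cx']],[0,c['fy'],c['cy']],[0,0,1]])
    u=cv2.undistortPoints(np.array([[px]],float),K,np.array(c['distortion']))[0,0]
    d=np.array([u[0],u[1],1.])
    if cam=='wrist':
        R=Ro.from_rotvec(st['orientation']).as_matrix();T=np.array(c['T_tool_cam'])
        o=st['tool_pos']+R@T[:3,3];d=R@T[:3,:3]@d
    else:
        R=np.array(c['R']);o=-R.T@c['t'];d=R.T@d
    return o,d/np.linalg.norm(d)
def tri(rays):
    A=np.zeros((3,3));b=np.zeros(3)
    for o,d in rays:
        P=np.eye(3)-np.outer(d,d);A+=P;b+=P@o
    x=np.linalg.solve(A,b)
    return x,max(np.linalg.norm((np.eye(3)-np.outer(d,d))@(x-o)) for o,d in rays)
def atz(r,z):
    o,d=r;return o+d*(z-o[2])/d[2]
def proj(cam,X,st=None):
    c=robot.get_calibration(cam)
    K=np.array([[c['fx'],0,c['cx']],[0,c['fy'],c['cy']],[0,0,1]])
    if cam=='wrist':
        R=Ro.from_rotvec(st['orientation']).as_matrix();T=np.array(c['T_tool_cam'])
        Xt=R.T@(np.array(X)-st['tool_pos']);Xc=T[:3,:3].T@(Xt-T[:3,3])
    else: Xc=np.array(c['R'])@X+c['t']
    return cv2.projectPoints(Xc.reshape(1,1,3),np.zeros(3),np.zeros(3),K,np.array(c['distortion']))[0][0,0]
def snap(cam,name):
    st=robot.read_state();im=robot.read_camera(cam);cv2.imwrite(f"pics/{name}.png",im[:,:,::-1]);return st,im
np.set_printoptions(precision=4,suppress=True)
E
python3 - <<'E'
from h import *
for n in ["magazine","mouth","knob_grip","keeper_end","tooth_top","catch_tip","sample1_c","sample2_c","sample3_c","sample4_c","control_c","wash","tipbox","rack"]:
    r={}
    for c in ["top","scene"]:
        r[c]=robot.mark_of(c,n)
    print(n,[[ (round(m['p'],2),np.round(m['point'],1).tolist()) for m in r[c][:4]] for c in r])
    if r['top'] and r['scene']:
        print('   ',*tri([ray(c,r[c][0]['point']) for c in r]))
E
```

```text
magazine [[(0.79, [269.0, 209.1]), (0.32, [362.6, 249.4])], [(0.88, [328.2, 211.1])]]
    [ 0.5571  0.1582 -0.0035] 0.002730612676045537
mouth [[(0.62, [266.2, 206.3]), (0.27, [186.9, 165.6])], [(0.89, [326.6, 184.9])]]
    [0.5575 0.1527 0.1044] 0.0036927420625644577
knob_grip [[(0.72, [261.1, 243.8])], [(0.76, [299.6, 161.4])]]
    [0.4653 0.1566 0.1499] 0.00545450438095632
keeper_end [[(0.53, [264.0, 199.0])], [(0.76, [334.1, 179.2])]]
    [0.5762 0.1574 0.129 ] 0.0005530181962658201
tooth_top [[(0.59, [254.2, 240.2])], [(0.98, [308.0, 163.5])]]
    [0.4756 0.1775 0.1328] 0.0022874219948018936
catch_tip [[(0.84, [265.3, 200.8])], [(0.73, [332.6, 184.9])]]
    [0.5728 0.1562 0.1079] 0.0013175976850761607
sample1_c [[], [(0.23, [300.7, 161.5])]]
sample2_c [[(0.81, [363.5, 188.4]), (0.32, [418.0, 191.5])], [(0.68, [293.5, 273.0])]]
    [ 0.6151 -0.0999  0.0149] 0.001716319096922178
sample3_c [[(0.73, [416.2, 190.1])], [(0.7, [258.3, 313.0])]]
    [ 0.6134 -0.2407  0.0184] 0.0015654534111174186
sample4_c [[], [(0.64, [295.3, 269.4])]]
control_c [[(0.79, [325.0, 269.8]), (0.62, [363.4, 247.1]), (0.54, [394.5, 270.9])], [(0.91, [256.7, 217.8]), (0.79, [250.3, 246.3]), (0.73, [212.5, 257.8])]]
    [0.3969 0.0064 0.0104] 0.0014759747273517154
wash [[(0.96, [161.7, 244.9])], [(0.81, [347.4, 159.1])]]
    [ 0.456   0.4532 -0.0246] 0.004545763799874195
tipbox [[], [(0.57, [352.1, 306.1])]]
rack [[(0.83, [186.6, 166.3]), (0.7, [363.1, 189.0])], [(0.9, [393.3, 184.5])]]
    [ 0.6719  0.3857 -0.0059] 0.005579720790779395
```

```bash
python3 - <<'E'
from h import *
st=robot.read_state();R=Ro.from_rotvec(st['orientation']).as_matrix();print(R)
T=robot.get_calibration('wrist')['T_tool_cam'];print(R@np.array(T)[:3,2],R@np.array(T)[:3,3])
E
```

```text
[[-0.      0.3892 -0.9211]
 [ 0.     -0.9211 -0.3892]
 [-1.     -0.      0.    ]]
[-0.2364 -0.0994 -0.9666] [0.0649 0.0289 0.1647]
```

Call:
play_rows([
  {"slide": [0.36,0.945,0.3],"roll": -0.115,"fingers": 1},
  {"slide": [0.36,0.945,0.3],"roll": -0.115,"fingers": 1},
  {"slide": [0.36,0.945,0.3],"roll": -0.115,"fingers": 1},
  {"slide": [0.36,0.945,0.3],"roll": -0.115,"fingers": 1},
  {"slide": [0.36,0.945,0.3],"roll": -0.115,"fingers": 1},
  {"slide": [0.36,0.945,0],"roll": -0.115,"fingers": 1},
  {"slide": [0.36,0.945,0],"roll": -0.115,"fingers": 1},
  {"slide": [0.36,0.945,0],"roll": -0.115,"fingers": 1},
  {"slide": [0.36,0.945,0],"roll": -0.115,"fingers": 1},
  {"slide": [0.36,0.945,0],"roll": -0.115,"fingers": 1},
  {"slide": [0.36,0.945,0],"roll": -0.115,"fingers": 1},
  {"slide": [0.36,0.945,0],"roll": -0.115,"fingers": 1},
  {"slide": [0.36,0.945,0],"roll": -0.115,"fingers": 1},
  {"slide": [0.36,0.945,0],"roll": -0.115,"fingers": 1},
  {"slide": [0.36,0.945,0],"roll": -0.115,"fingers": 1},
  {"slide": [0.36,0.945,0],"roll": -0.115,"fingers": 1},
  {"slide": [0.36,0.945,0],"roll": -0.115,"fingers": 1},
  {"slide": [0.36,0.945,0],"roll": -0.115,"fingers": 1},
  {"slide": [0.36,0.945,0],"roll": -0.115,"fingers": 1},
  {"slide": [0.36,0.945,0],"roll": -0.115,"fingers": 1},
])

```text
t: 4.05
tool_pos: [0.4499, 0.0153, 0.2638]
orientation: [2.182, 0.085, -2.181]
force: [-0.6, 0.5, 0.5]
opening: 0.0929
```

```bash
python3 - <<'E'
from h import *
snap('wrist','b_w')
E
```

```text
(no output)
```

View pics/b_w.png

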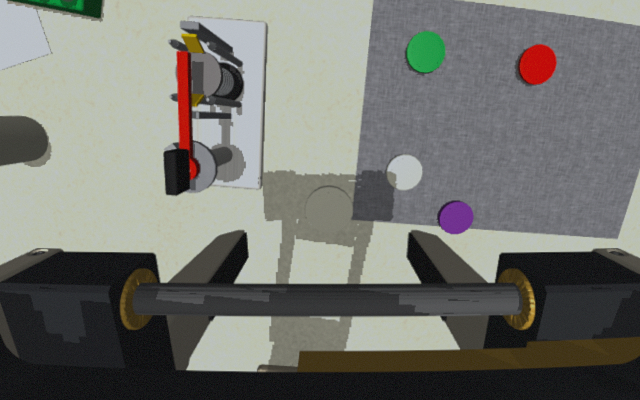

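The wrist view shows green (426,52), red (537,65), control (405,172) and purple (456,217), and on the left the magazine with its knob at (177,170). I take these marks, then a second viewpoint.

```bash
cat > look.py <<'E'
from h import *
import sys,json
# usage: look.py tag names...
tag=sys.argv[1]
st,im=snap('wrist',tag)
out={'pos':st['tool_pos'].tolist(),'ori':st['orientation'].tolist(),'m':{}}
for n in sys.argv[2:]:
    m=robot.mark_of('wrist',n);out['m'][n]=[(k['p'],list(map(float,k['point']))) for k in m[:4]]
    print(n,[(round(k['p'],2),np.round(k['point'],1).tolist()) for k in m[:4]])
json.dump(out,open(f'{tag}.json','w'))
E
python3 look.py v1 mouth knob_grip keeper_end catch_tip tooth_top magazine sample2_c sample3_c control_c
```

```text
mouth [(0.95, [198.9, 73.8]), (0.27, [404.7, 172.6])]
knob_grip [(0.83, [178.5, 170.0])]
keeper_end [(0.66, [186.4, 52.4])]
catch_tip []
tooth_top [(0.66, [172.2, 150.1])]
magazine [(0.83, [233.0, 86.3]), (0.31, [407.6, 172.5])]
sample2_c [(0.78, [427.2, 50.2])]
sample3_c [(0.71, [540.8, 63.4])]
control_c [(0.94, [405.8, 171.7]), (0.92, [455.4, 220.0]), (0.58, [331.5, 208.2]), (0.19, [232.5, 85.8])]
```

Call:
play_rows([
  {"slide": [0.0,0.945,0.0],"roll": -0.115,"fingers": 1},
  {"slide": [0.0,0.945,0.0],"roll": -0.115,"fingers": 1},
  {"slide": [0.0,0.945,0.0],"roll": -0.115,"fingers": 1},
  {"slide": [0.0,0.945,0.0],"roll": -0.115,"fingers": 1},
  {"slide": [0.0,0.945,0.0],"roll": -0.115,"fingers": 1},
  {"slide": [0,0,0],"roll": 0,"fingers": 1},
  {"slide": [0,0,0],"roll": 0,"fingers": 1},
])

```text
t: 5.48
tool_pos: [0.4496, 0.1555, 0.2636]
orientation: [-2.221, 0.002, 2.221]
force: [-0.6, 0.6, -0.9]
opening: 0.0931
```

```bash
python3 look.py v2 mouth knob_grip keeper_end catch_tip tooth_top magazine sample2_c sample3_c control_c
```

```text
mouth [(0.65, [327.6, 80.0])]
knob_grip [(0.79, [329.1, 182.9])]
keeper_end [(0.95, [328.8, 59.3]), (0.23, [330.0, 63.2])]
catch_tip [(0.56, [327.9, 60.6]), (0.45, [325.9, 182.6])]
tooth_top [(0.88, [314.9, 162.2])]
magazine []
sample2_c [(0.86, [521.5, 48.4]), (0.46, [326.9, 62.8])]
sample3_c [(0.78, [629.2, 49.1]), (0.72, [329.3, 92.9])]
control_c [(0.93, [499.2, 162.7]), (0.72, [429.3, 208.2]), (0.71, [550.5, 206.5])]
```

View pics/v2.png

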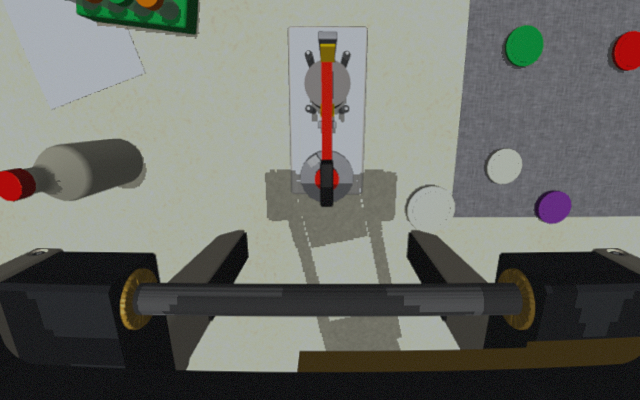

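The second view has the magazine centred and its arm pointing straight up the picture, from the knob at (327,183) to the arm end at (327,65). The control is at (504,166), with the larger white decoy at (430,207).

```bash
cat > t3.py <<'E'
from h import *
import json
a=json.load(open('v1.json'));b=json.load(open('v2.json'))
S=lambda v:dict(tool_pos=np.array(v['pos']),orientation=np.array(v['ori']))
def near(v,n):return v['m'][n]
for n in a['m']:
    if a['m'][n] and b['m'][n]:
        print(n,*tri([ray('wrist',a['m'][n][0][1],S(a)),ray('wrist',b['m'][n][0][1],S(b))]))
for v in(a,b):
    s=S(v)
    for n,z in [('sample2_c',.006),('sample3_c',.006),('control_c',.006),('mouth',.102),('knob_grip',.152),('keeper_end',.13),('tooth_top',.136)]:
        if v['m'][n]: print(n,atz(ray('wrist',v['m'][n][0][1],s),z))
# top/scene
P=dict(knob_grip=[(261.1,243.8),(299.6,161.4)])
print('ctrl t/s',tri([ray('top',(363.4,247.1)),ray('scene',(250.3,246.3))]))
s=S(b)
for nm,l in dict(knob=[(319,160),(335,160),(319,205),(333,205)],arm=[(323,70),(333,70),(323,150),(332,150)]).items():
    z=.164 if nm=='knob' else .134
    for p in l: print(nm,p,atz(ray('wrist',p,s),z))
for p in [(289,27),(367,28),(289,190),(367,190)]: print('base',p,atz(ray('wrist',p,s),.014))
E
python3 t3.py
```

```text
mouth [0.5558 0.1561 0.1047] 0.0011946800811185167
knob_grip [0.465  0.155  0.1572] 0.0011733709205895937
keeper_end [0.57   0.1551 0.1347] 0.0010382562539705987
tooth_top [0.4808 0.1682 0.1406] 0.0006245471011203633
sample2_c [ 0.6126 -0.0947  0.0062] 0.003060822818049095
sample3_c [ 0.6163 -0.2522 -0.0018] 0.0002845568253984471
control_c [ 0.4569 -0.0939 -0.0123] 0.0015796348746650027
sample2_c [ 0.6158 -0.0951  0.006 ]
sample3_c [ 0.6149 -0.2472  0.006 ]
control_c [ 0.458  -0.0891  0.006 ]
mouth [0.5549 0.1571 0.102 ]
knob_grip [0.4651 0.1574 0.152 ]
keeper_end [0.5698 0.1571 0.13  ]
tooth_top [0.4808 0.1705 0.136 ]
sample2_c [ 0.6096 -0.0942  0.006 ]
sample3_c [ 0.6143 -0.2447  0.006 ]
control_c [ 0.461  -0.0833  0.006 ]
mouth [0.5573 0.1562 0.102 ]
knob_grip [0.4627 0.155  0.152 ]
keeper_end [0.5719 0.1551 0.13  ]
tooth_top [0.4795 0.1684 0.136 ]
ctrl t/s (array([ 0.4597, -0.0952,  0.0184]), np.float64(0.0032498131880059))
knob (319, 160) [0.4853 0.1637 0.164 ]
knob (335, 160) [0.4852 0.15   0.164 ]
knob (319, 205) [0.4451 0.1641 0.164 ]
knob (333, 205) [0.4451 0.1516 0.164 ]
arm (323, 70) [0.5622 0.1603 0.134 ]
arm (333, 70) [0.5622 0.1514 0.134 ]
arm (323, 150) [0.4908 0.1607 0.134 ]
arm (332, 150) [0.4908 0.1521 0.134 ]
base (289, 27) [0.6296 0.2033 0.014 ]
base (367, 28) [0.6283 0.1075 0.014 ]
base (289, 190) [0.4241 0.2095 0.014 ]
base (367, 190) [0.4239 0.1018 0.014 ]
```

```bash
python3 - <<'E'
import cv2
im=cv2.imread('pics/v2.png');cv2.imwrite('pics/v2c.png',cv2.resize(im[20:220,260:400],None,fx=4,fy=3,interpolation=2)[:600])
E
```

```text
(no output)
```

View pics/v2c.png

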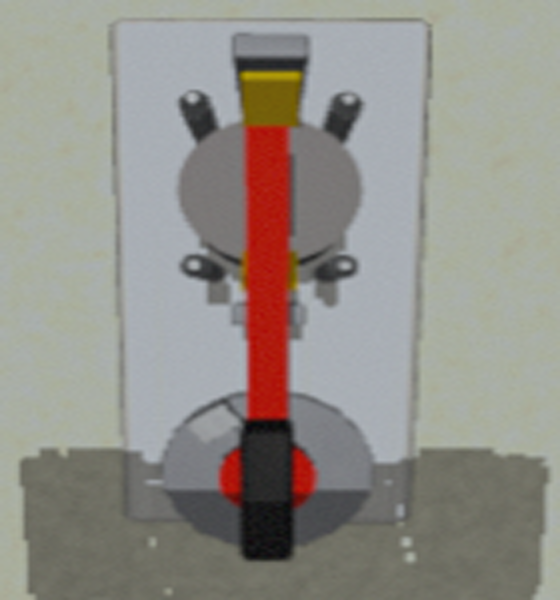

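Height checks agree: knob 0.152 to 0.157, mouth about 0.104, and yaw near 0. Going down on the knob.

Call:
play_rows([
  {"slide": [0.1,0,-0.69],"roll": 0,"fingers": 1},
  {"slide": [0.1,0,-0.69],"roll": 0,"fingers": 1},
  {"slide": [0.1,0,-0.69],"roll": 0,"fingers": 1},
  {"slide": [0.1,0.03,-0.69],"roll": 0,"fingers": 1},
  {"slide": [0.1,0,-0.69],"roll": 0,"fingers": 1},
  {"slide": [0,0,-0.69],"roll": 0,"fingers": 1},
  {"slide": [0,0,0],"roll": 0,"fingers": -1},
  {"slide": [0,0,0],"roll": 0,"fingers": -1},
  {"slide": [0,0,0],"roll": 0,"fingers": -1},
  {"slide": [0,0,0],"roll": 0,"fingers": -1},
  {"slide": [0,0,0],"roll": 0,"fingers": -1},
  {"slide": [0,0,0],"roll": 0,"fingers": -1},
  {"slide": [0,0,0],"roll": 0,"fingers": -1},
  {"slide": [0,0,0],"roll": 0,"fingers": -1},
], squeeze=40)

```text
t: 7.72
tool_pos: [0.4645, 0.1569, 0.1394]
orientation: [-2.221, 0.002, 2.221]
force: [-1.1, -0.4, 0.6]
opening: 0.0179
```

Call:
play_rows([
  {"slide": [0,0,0],"roll": 0,"fingers": -1},
  {"slide": [0,0,0],"roll": 0,"fingers": -1},
  {"slide": [0,0,0],"roll": 0,"fingers": -1},
])

```text
t: 8.1
tool_pos: [0.4645, 0.1562, 0.1394]
orientation: [-2.221, 0.004, 2.221]
force: [0.2, -5.7, 1.7]
opening: 0.0118
```

Call:
play_rows([
  {"slide": [0,-0.03,0.16],"roll": 0,"fingers": -1},
  {"slide": [0,0,0.16],"roll": 0,"fingers": -1},
  {"slide": [0,0,0.17],"roll": 0,"fingers": -1},
  {"slide": [0,0,0],"roll": 0,"fingers": -1},
])

```text
t: 8.6
tool_pos: [0.4645, 0.1561, 0.1543]
orientation: [-2.22, 0.002, 2.221]
force: [2.3, -1.2, -6.3]
opening: 0.0119
```

Call:
play_rows([
  {"slide": [0,0,0],"roll": 0.6,"fingers": -1},
  {"slide": [0,0,0],"roll": 0.6,"fingers": -1},
  {"slide": [0,0,0],"roll": 0.6,"fingers": -1},
  {"slide": [0,0,0],"roll": 0.6,"fingers": -1},
  {"slide": [0,0,0],"roll": 0.6,"fingers": -1},
  {"slide": [0,0,0],"roll": 0.6,"fingers": -1},
  {"slide": [0,0,0],"roll": 0.6,"fingers": -1},
  {"slide": [0,0,0],"roll": 0.6,"fingers": -1},
  {"slide": [0,0,0],"roll": 0.6,"fingers": -1},
  {"slide": [0,0,0],"roll": 0.6,"fingers": -1},
  {"slide": [0,0,0],"roll": 0.6,"fingers": -1},
  {"slide": [0,0,0],"roll": 0.6,"fingers": -1},
  {"slide": [0,0,0],"roll": 0.6,"fingers": -1},
  {"slide": [0,0,0],"roll": 0.6,"fingers": -1},
  {"slide": [0,0,0],"roll": 0.55,"fingers": -1},
  {"slide": [0,0,0],"roll": 0,"fingers": -1},
])

```text
t: 10.6
tool_pos: [0.4636, 0.1571, 0.1536]
orientation: [1.443, 1.042, -1.444]
force: [-1.3, 6.6, -6.8]
opening: 0.0118
```

```bash
python3 - <<'E'
from h import *
st,_=snap('wrist','c_w');snap('scene','c_s')
R=Ro.from_rotvec(st['orientation']).as_matrix();print(np.degrees(np.arctan2(R[1,1],R[0,1])),st['q'],st['force'],st['wrist_torque'],st['tool_pos'])
E
```

```text
-18.48021406914898 [ 0.2204 -0.1305  1.8689  0.0021  1.4047  0.5426] [-1.3262  6.5916 -6.8386] [ 1.0052  0.1154 -0.0274] [0.4636 0.1571 0.1536]
```

View pics/c_w.png

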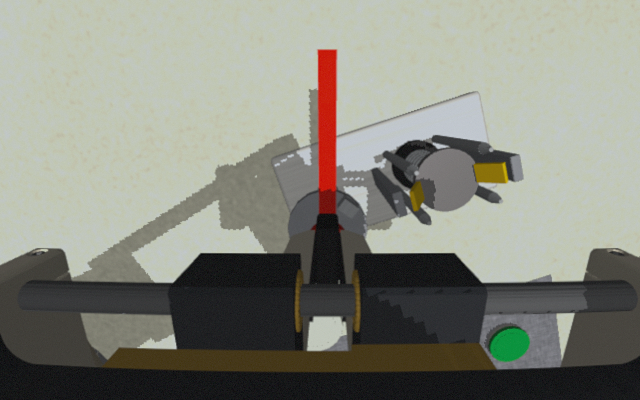

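The arm is swung about 71.5°, clear of the stack on the right side of the picture. Lowering it into the notch.

Call:
play_rows([
  {"slide": [0,0.03,-0.16],"roll": 0,"fingers": -1},
  {"slide": [0,0,-0.16],"roll": 0,"fingers": -1},
  {"slide": [0,0,-0.16],"roll": 0,"fingers": -1},
  {"slide": [0,0,-0.02],"roll": 0,"fingers": -1},
  {"slide": [0,0,0],"roll": 0,"fingers": -1},
])

```text
t: 11.32
tool_pos: [0.4638, 0.1573, 0.1394]
orientation: [1.442, 1.04, -1.444]
force: [-7.9, 2.6, 2.2]
opening: 0.0117
```

Call:
play_rows([
  {"slide": [0,0,0],"roll": 0,"fingers": 0},
  {"slide": [0,0,0],"roll": 0,"fingers": 0},
  {"slide": [0,0,0],"roll": 0,"fingers": 0},
  {"slide": [0,0,0],"roll": 0,"fingers": 0},
  {"slide": [0,0,0],"roll": 0,"fingers": 0},
  {"slide": [0,0,0.8],"roll": 0,"fingers": 0},
  {"slide": [0,0,0.8],"roll": 0,"fingers": 1},
  {"slide": [0,0,0.8],"roll": 0,"fingers": 1},
  {"slide": [0,0,0.8],"roll": 0,"fingers": 1},
  {"slide": [0,0,0.8],"roll": 0,"fingers": 1},
])

```text
t: 12.58
tool_pos: [0.4645, 0.1569, 0.2599]
orientation: [1.443, 1.039, -1.443]
force: [0.3, 0.7, 0.4]
opening: 0.0818
```

```bash
python3 - <<'E'
from h import *
snap('wrist','d_w');_,im=snap('scene','d_s')
im=im[100:300,180:400,::-1];cv2.imwrite('pics/d_sc.png',cv2.resize(im,None,fx=3,fy=3,interpolation=2))
for n in['keeper_end','knob_grip']:
  for c in ['wrist','scene']:
    print(n,c,[(round(k['p'],2),np.round(k['point'],1).tolist()) for k in robot.mark_of(c,n)[:2]])
st=robot.read_state()
for z in(.13,.14):print(proj('wrist',[.4645+.107*np.cos(1.25),.1565+.107*np.sin(1.25),z],st),proj('scene',[.4645+.107*np.cos(1.25),.1565+.107*np.sin(1.25),z],st))
E
```

```text
keeper_end wrist [(0.98, [330.2, 78.0]), (0.68, [403.7, 138.5])]
keeper_end scene [(0.57, [326.6, 154.0]), (0.16, [254.8, 315.3])]
knob_grip wrist [(0.61, [327.6, 197.0])]
knob_grip scene [(0.7, [300.7, 160.5])]
[328.7448  78.3234] [329.8858 153.132 ]
[328.7847  76.8776] [329.8628 150.3913]
```

View pics/d_sc.png

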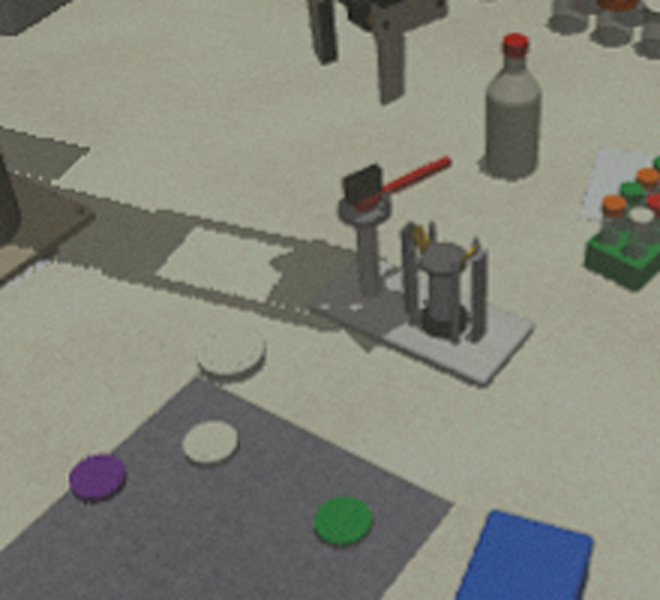

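View pics/d_w.png

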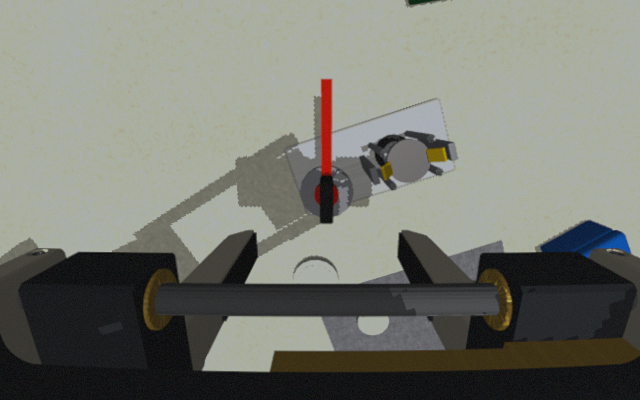

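The keeper reads open and down: the arm end at (330,78) matches the predicted pixel for the lowered position. Next, look at the green dish close up.

Call:
play_rows([
  {"slide": [0.24,-0.7,0],"roll": -0.745,"fingers": 1},
  {"slide": [0.24,-0.7,0],"roll": -0.745,"fingers": 1},
  {"slide": [0.24,-0.7,0],"roll": -0.745,"fingers": 1},
  {"slide": [0.24,-0.7,0],"roll": -0.745,"fingers": 1},
  {"slide": [0.24,-0.7,0],"roll": -0.745,"fingers": 1},
  {"slide": [0.24,-0.7,0],"roll": -0.745,"fingers": 1},
  {"slide": [0.24,-0.7,-0.5],"roll": -0.745,"fingers": 1},
  {"slide": [0.24,-0.7,-0.7],"roll": -0.745,"fingers": 1},
  {"slide": [0.24,-0.7,-0.7],"roll": -0.745,"fingers": 1},
  {"slide": [0.24,-0.7,-0.7],"roll": -0.745,"fingers": 1},
  {"slide": [0.24,-0.7,-0.7],"roll": -0.745,"fingers": 1},
  {"slide": [0.24,-0.7,-0.5],"roll": -0.745,"fingers": 1},
  {"slide": [0,0,0],"roll": 0,"fingers": 1},
])

```text
t: 14.5
tool_pos: [0.5491, -0.0957, 0.142]
orientation: [-2.214, 0.001, 2.225]
force: [-0.6, -0.6, 0.3]
opening: 0.0928
```

```bash
python3 look.py g1 sample2_c; cat > dish.py <<'E'
# refine dish: region centroid in wrist camera at lid-top z and the two fixed cams
from h import *
import sys
n=sys.argv[1];guess=np.array([float(sys.argv[2]),float(sys.argv[3]),.006])
for c in ['wrist','top','scene']:
    st=robot.read_state();robot.read_camera(c)
    pg=proj(c,guess,st)
    for k in robot.regions_of(c,n):
        e=k['extent']
        if np.hypot(e[0]-pg[0],e[1]-pg[1])>45: continue
        m=k['region'].astype(np.uint8)
        cs=max(cv2.findContours(m,cv2.RETR_EXTERNAL,cv2.CHAIN_APPROX_NONE)[0],key=cv2.contourArea)
        # ray hits on plane z=.012 of contour -> minEnclosingCircle
        pts=np.array([atz(ray(c,p[0].astype(float)+0.0,st),.012)[:2] for p in cs],np.float32)
        (cx,cy),r=cv2.minEnclosingCircle(pts*1000)
        q=pts.mean(0);M=cv2.moments(cs);cen=(M['m10']/M['m00'],M['m01']/M['m00'])
        print(c,round(k['p'],2),np.round(e,1),'circ',round(cx,1),round(cy,1),'r',round(r,1),'cen',np.round(atz(ray(c,cen,st),.008)*1000,1))
E
python3 dish.py sample2_c .613 -.095
```

```text
sample2_c [(0.86, [330.1, 123.5])]
wrist 0.83 [329.9 127.6  52.8  53.7] circ 612.5 -95.8 r 24.7 cen [613.1 -95.9   8. ]
top 0.47 [358.4 188.2   6.8  11.4] circ 616.3 -80.0 r 14.2 cen [616.2 -80.    8. ]
scene 0.61 [293.6 275.8  18.3  20.8] circ 615.8 -102.1 r 27.7 cen [615.  -99.4   8. ]
```

View pics/g1.png

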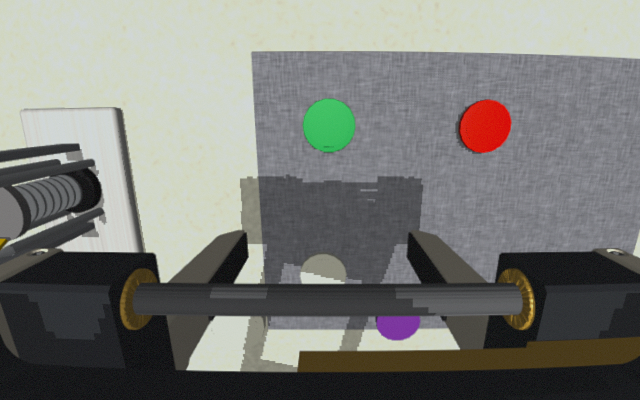

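The green dish is centred at wrist pixel (330,126), giving (0.6125, -0.0958), and its radius measures 24.7 mm as expected. Grasping it.

Call:
play_rows([
  {"slide": [0.35,0,-0.5],"roll": 0,"fingers": 1},
  {"slide": [0.35,0,-0.5],"roll": 0,"fingers": 1},
  {"slide": [0.35,0,-0.5],"roll": 0,"fingers": 1},
  {"slide": [0.35,0,-0.5],"roll": 0,"fingers": 1},
  {"slide": [0.35,0,-0.5],"roll": 0,"fingers": 1},
  {"slide": [0.35,0,-0.5],"roll": 0,"fingers": 1},
  {"slide": [0,0,-0.6],"roll": 0,"fingers": 1},
  {"slide": [0,0,-0.6],"roll": 0,"fingers": 1},
  {"slide": [0,0,-0.2],"roll": 0,"fingers": 1},
  {"slide": [0,0,-0.2],"roll": 0,"fingers": 1},
  {"slide": [0,0,0],"roll": 0,"fingers": -1},
  {"slide": [0,0,0],"roll": 0,"fingers": -1},
  {"slide": [0,0,0],"roll": 0,"fingers": -1},
  {"slide": [0,0,0],"roll": 0,"fingers": -1},
  {"slide": [0,0,0],"roll": 0,"fingers": -1},
  {"slide": [0,0,0],"roll": 0,"fingers": -1},
  {"slide": [0,0,0],"roll": 0,"fingers": -1},
  {"slide": [0,0,0],"roll": 0,"fingers": -1},
], squeeze=40)

```text
t: 17.15
tool_pos: [0.6141, -0.0951, 0.0074]
orientation: [-2.222, 0.0, 2.221]
force: [-0.3, -0.5, 2.1]
opening: 0.0485
```

The tips are 3 mm too high, so I regrip lower.

Call:
play_rows([
  {"slide": [0,0,0],"roll": 0,"fingers": 0.3},
  {"slide": [0,0,0],"roll": 0,"fingers": 0.3},
  {"slide": [0,0,0],"roll": 0,"fingers": 0.3},
  {"slide": [-0.05,0,-0.08],"roll": 0,"fingers": 0.3},
  {"slide": [0,0,-0.07],"roll": 0,"fingers": 0.3},
  {"slide": [0,0,0],"roll": 0,"fingers": -1},
  {"slide": [0,0,0],"roll": 0,"fingers": -1},
  {"slide": [0,0,0],"roll": 0,"fingers": -1},
  {"slide": [0,0,0],"roll": 0,"fingers": -1},
  {"slide": [0,0,0],"roll": 0,"fingers": -1},
  {"slide": [0,0,0],"roll": 0,"fingers": -1},
])

```text
t: 18.52
tool_pos: [0.6125, -0.095, 0.0027]
orientation: [-2.221, 0.0, 2.221]
force: [-0.7, 0.5, -0.1]
opening: 0.0489
```

Call:
play_rows([
  {"slide": [0,0,0.5],"roll": 0,"fingers": -1},
  {"slide": [0,0,0.93],"roll": 0,"fingers": -1},
  {"slide": [0,0,0.93],"roll": 0,"fingers": -1},
  {"slide": [0,0,0.93],"roll": 0,"fingers": -1},
  {"slide": [0,0,0.93],"roll": 0,"fingers": -1},
  {"slide": [0,0,0.93],"roll": 0,"fingers": -1},
  {"slide": [-0.187,0.837,0.2],"roll": 0,"fingers": -1},
  {"slide": [-0.187,0.837,0.2],"roll": 0,"fingers": -1},
  {"slide": [-0.187,0.837,0],"roll": 0,"fingers": -1},
  {"slide": [-0.187,0.837,0],"roll": 0,"fingers": -1},
  {"slide": [-0.187,0.837,0],"roll": 0,"fingers": -1},
  {"slide": [-0.187,0.837,0],"roll": 0,"fingers": -1},
  {"slide": [-0.187,0.837,0],"roll": 0,"fingers": -1},
  {"slide": [-0.187,0.837,0],"roll": 0,"fingers": -1},
  {"slide": [-0.187,0.837,0],"roll": 0,"fingers": -1},
  {"slide": [-0.187,0.837,0],"roll": 0,"fingers": -1},
  {"slide": [0,0,0],"roll": 0,"fingers": -1},
])

```text
t: 20.65
tool_pos: [0.5562, 0.1576, 0.1704]
orientation: [2.222, 0.003, -2.219]
force: [0.3, -1.0, 0.3]
opening: 0.0491
```

```bash
python3 look.py g2 mouth sample2_c;python3 - <<'E'
from h import *
_,im=snap('scene','g2_s')
im=im[100:300,180:400,::-1];cv2.imwrite('pics/g2_sc.png',cv2.resize(im,None,fx=3,fy=3,interpolation=2))
E
```

```text
mouth [(0.92, [331.0, 208.2])]
sample2_c [(0.82, [326.6, 246.1])]
```

View pics/g2.png

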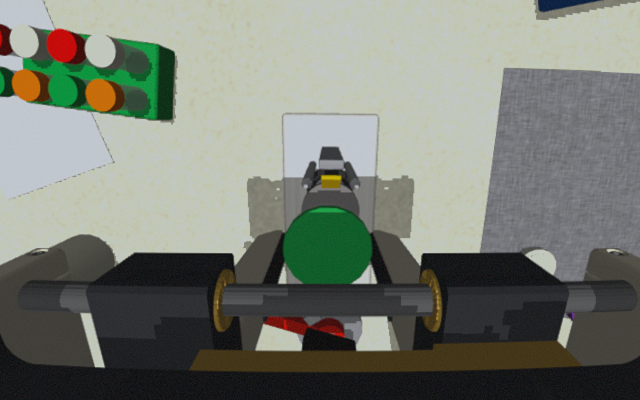

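View pics/g2_sc.png

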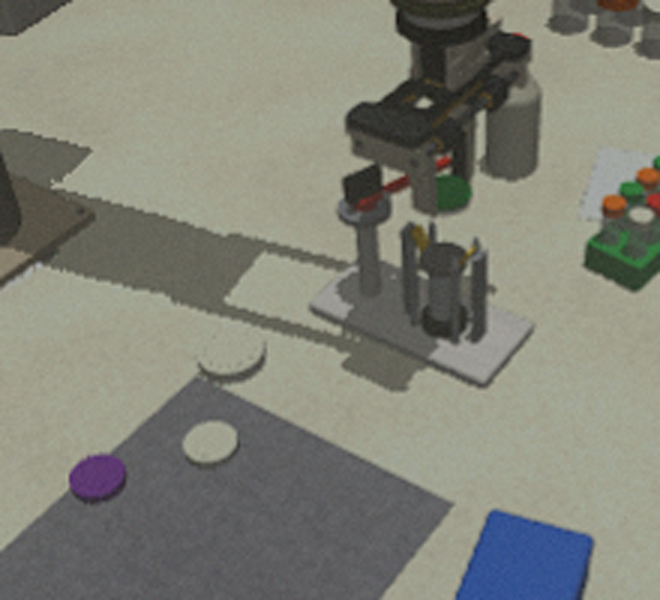

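```bash
python3 - <<'E'
from h import *
im=cv2.imread('pics/g2.png');cv2.imwrite('pics/g2c.png',cv2.resize(im[130:280,270:390],None,fx=5,fy=4,interpolation=2))
st=robot.read_state()
for X in [(.5815,.1747,.122),(.5815,.1383,.122),(.5775,.1565,.102),(.5875,.1635,.121),(.5565,.1565,.100),(.664-.056,.1565,.014)]:print(X,proj('wrist',X,st))
print(st['tool_pos'], ray('wrist',(327,246),st))
E
```

```text
(0.5815, 0.1747, 0.122) [301.5123 185.2151]
(0.5815, 0.1383, 0.122) [353.1552 185.1531]
(0.5775, 0.1565, 0.102) [327.327  184.8085]
(0.5875, 0.1635, 0.121) [317.3643 176.5404]
(0.5565, 0.1565, 0.1) [327.3553 210.1651]
(0.608, 0.1565, 0.014) [327.2572 137.6898]
[0.5567 0.1553 0.1696] (array([0.6271, 0.1565, 0.3344]), array([-0.3967,  0.0011, -0.918 ]))
```

View pics/g2c.png

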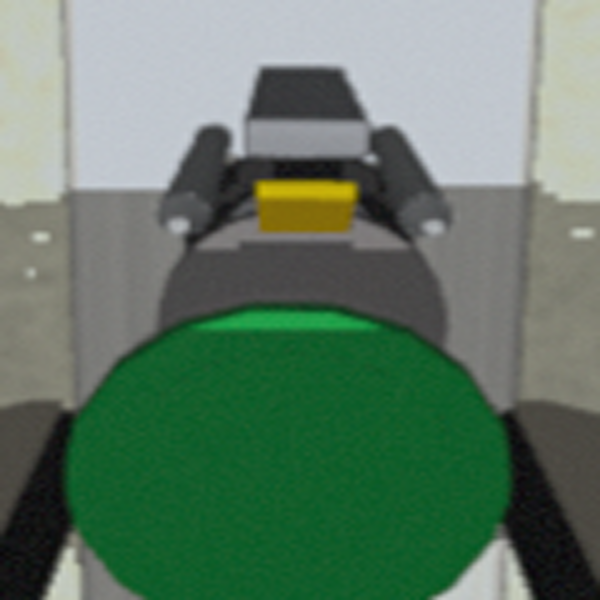

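```bash
python3 - <<'E'
from h import *
for i in range(2):
  st,im=snap('wrist','g3')
  print(st['t'],st['tool_pos'],st['orientation'],st['dq'])
for X in [(.5815,.1747,.122),(.5815,.1383,.122)]:print(X,proj('wrist',X,st))
cv2.imwrite('pics/g3c.png',cv2.resize(im[130:280,270:390,::-1],None,fx=5,fy=4,interpolation=2))
E
```

```text
20.85 [0.5567 0.1553 0.1696] [-2.2218  0.0012  2.2204] [-0.0043  0.0046  0.0027  0.0015 -0.0031  0.0029]
20.9 [0.5567 0.1552 0.1695] [-2.2214  0.0015  2.2205] [-0.003   0.003   0.0015  0.0011 -0.0011  0.003 ]
(0.5815, 0.1747, 0.122) [301.361  185.2177]
(0.5815, 0.1383, 0.122) [353.0502 185.1418]
```

View pics/g3c.png

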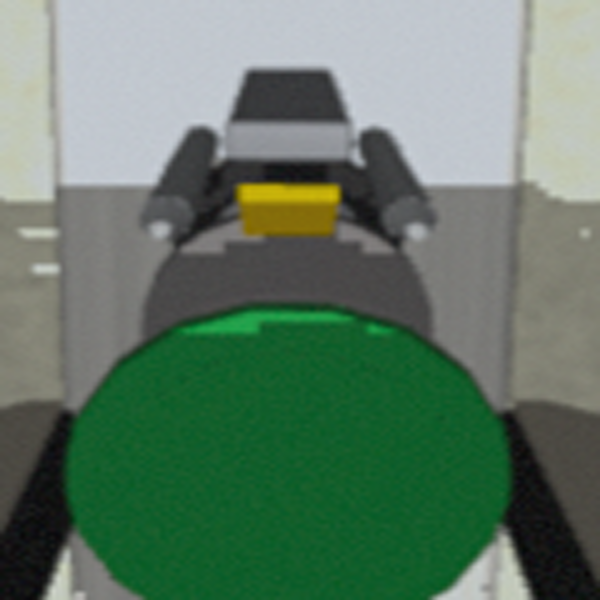

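```bash
python3 - <<'E'
from h import *
st=robot.read_state();t=st['tool_pos'];z=t[2]+.0093
for px in [(327.4,206),(283.3,247),(372.3,247)]: print(atz(ray('wrist',px,st),z)-t)
for zz in (.122,.120,.124): print(atz(ray('wrist',(301.6,187.5),st),zz),atz(ray('wrist',(301.6,186.5),st),zz))
E
```

```text
[0.0259 0.0012 0.0093]
[0.0026 0.0253 0.0093]
[ 0.0026 -0.0233  0.0093]
[0.5798 0.1746 0.122 ] [0.5805 0.1746 0.122 ]
[0.5794 0.1748 0.12  ] [0.5801 0.1747 0.12  ]
[0.5803 0.1744 0.124 ] [0.581  0.1744 0.124 ]
```

Call:
play_rows([
  {"slide": [-0.06,0,-0.5],"roll": 0,"fingers": -1},
  {"slide": [0,0,-0.5],"roll": 0,"fingers": -1},
  {"slide": [0,0,-0.3],"roll": 0,"fingers": -1},
  {"slide": [0,0,-0.2],"roll": 0,"fingers": -1},
  {"slide": [0,0,-0.2],"roll": 0,"fingers": -1},
  {"slide": [0,0,0],"roll": 0,"fingers": -1},
], squeeze=50)

```text
t: 21.7
tool_pos: [0.5544, 0.1561, 0.1177]
orientation: [2.221, -0.0, -2.222]
force: [0.7, 0.2, -0.5]
opening: 0.0491
```

Call:
play_rows([
  {"slide": [0,0,-0.1],"roll": 0,"fingers": -1},
  {"slide": [0,0,-0.1],"roll": 0,"fingers": -1},
  {"slide": [0,0,-0.1],"roll": 0,"fingers": -1},
  {"slide": [0,0,-0.1],"roll": 0,"fingers": -1},
  {"slide": [0,0,0],"roll": 0,"fingers": -1},
])

```text
t: 22.32
tool_pos: [0.5544, 0.1561, 0.1058]
orientation: [-2.221, 0.0, 2.222]
force: [-0.0, -0.1, 0.2]
opening: 0.0487
```

```bash
python3 - <<'E'
from h import *
st,im=snap('wrist','g4');print(st['tool_pos'],st['force'])
cv2.imwrite('pics/g4c.png',cv2.resize(im[130:330,240:420,::-1],None,fx=4,fy=3,interpolation=2))
_,im=snap('scene','g4_s')
im=im[130:250,260:380,::-1];cv2.imwrite('pics/g4_sc.png',cv2.resize(im,None,fx=5,fy=5,interpolation=2))
E
```

```text
[0.5544 0.1561 0.1058] [-0.0231 -0.1157  0.2018]
```

View pics/g4c.png

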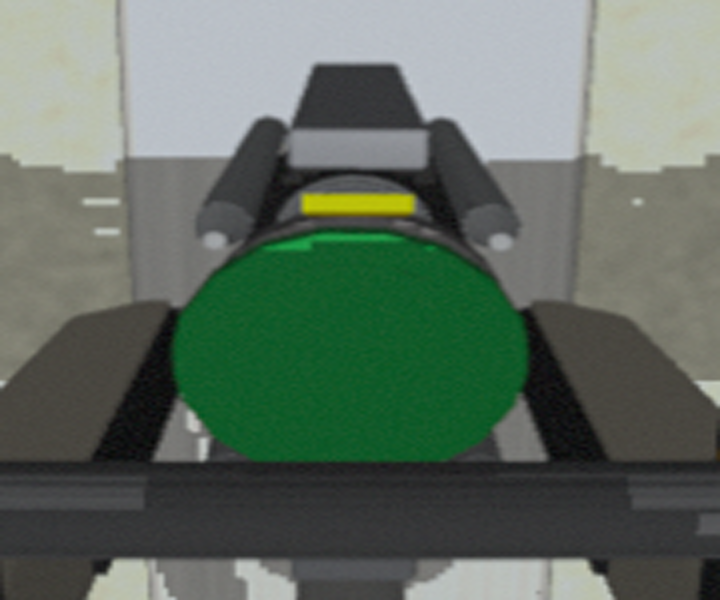

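View pics/g4_sc.png

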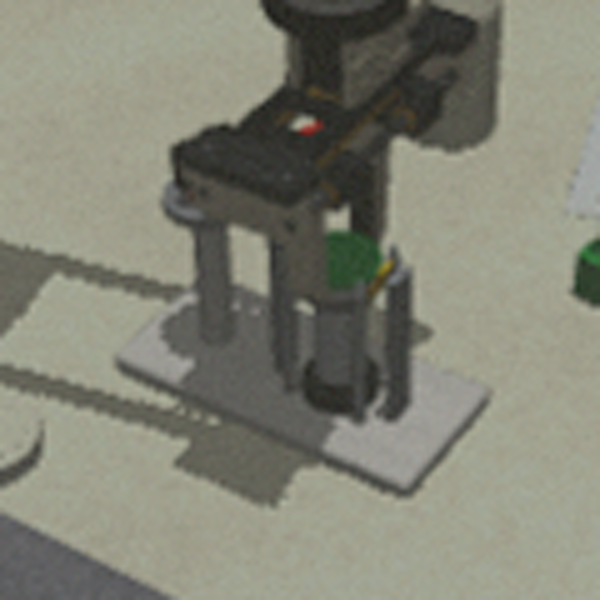

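Call:
play_rows([
  {"slide": [0,0,-0.1],"roll": 0,"fingers": -1},
  {"slide": [0,0,-0.1],"roll": 0,"fingers": -1},
  {"slide": [0,0,-0.1],"roll": 0,"fingers": -1},
])

```text
t: 22.8
tool_pos: [0.5548, 0.1561, 0.0972]
orientation: [-2.222, 0.0, 2.221]
force: [0.0, -0.4, 3.8]
opening: 0.0488
```

Call:
play_rows([
  {"slide": [0,0,-0.1],"roll": 0,"fingers": -1},
  {"slide": [0,0,-0.1],"roll": 0,"fingers": -1},
  {"slide": [0,0,-0.1],"roll": 0,"fingers": -1},
  {"slide": [0,0,0],"roll": 0,"fingers": -1},
])

```text
t: 23.3
tool_pos: [0.5543, 0.156, 0.0877]
orientation: [-2.221, 0.0, 2.222]
force: [0.8, -0.2, 3.1]
opening: 0.0491
```

Force fell back to 3.1 N, which is the follower spring alone, so the catches have probably snapped. I press 1 mm more, release, and rise to look.

Call:
play_rows([
  {"slide": [0,0,-0.04],"roll": 0,"fingers": -1},
  {"slide": [0,0,0],"roll": 0,"fingers": -1},
  {"slide": [0,0,0],"roll": 0,"fingers": 0.8},
  {"slide": [0,0,0],"roll": 0,"fingers": 0.8},
  {"slide": [0,0,0],"roll": 0,"fingers": 0.8},
  {"slide": [0,0,0],"roll": 0,"fingers": 0.8},
  {"slide": [0,0,0.3],"roll": 0,"fingers": 0.8},
  {"slide": [0,0,0.8],"roll": 0,"fingers": 0.8},
  {"slide": [-0.3,0,0.8],"roll": 0,"fingers": 0.8},
  {"slide": [-0.8,0,0.8],"roll": 0,"fingers": 1},
  {"slide": [-0.8,0,0.5],"roll": 0,"fingers": 1},
  {"slide": [0,0,0.3],"roll": 0,"fingers": 1},
  {"slide": [0,0,0],"roll": 0,"fingers": 1},
])

```text
t: 24.92
tool_pos: [0.4987, 0.1562, 0.1932]
orientation: [-2.224, -0.0, 2.218]
force: [0.5, -0.3, 0.2]
opening: 0.0927
```

```bash
cat > stk.py <<'E'
from h import *
import sys
tag=sys.argv[1]
st,im=snap('wrist',tag+'_w');print(st['tool_pos'])
p=proj('wrist',[.5555,.1563,.1],st).astype(int)
c=im[max(0,p[1]-70):p[1]+70,p[0]-80:p[0]+80,::-1];a=cv2.resize(c,None,fx=4,fy=4,interpolation=2)
_,im=snap('scene',tag+'_s')
im=im[130:250,280:380,::-1];b=cv2.resize(im,None,fx=4,fy=4,interpolation=2)
cv2.imwrite(f'pics/{tag}_A.png',a);cv2.imwrite(f'pics/{tag}_B.png',b)
for n in sys.argv[2:]:
    m=robot.mark_of('wrist',n)
    r=robot.mark_of('scene',n)
    for k in m[:2]:
        print(n,round(k['p'],2),np.round(k['point'],1),atz(ray('wrist',k['point'],st),.0955)-[.5555,.1563,0])
E
python3 stk.py g5 sample2_c
```

```text
[0.4987 0.1562 0.1932]
sample2_c 0.96 [325.7 136.6] [-0.0009  0.0025  0.0955]
```

View pics/g5_A.png

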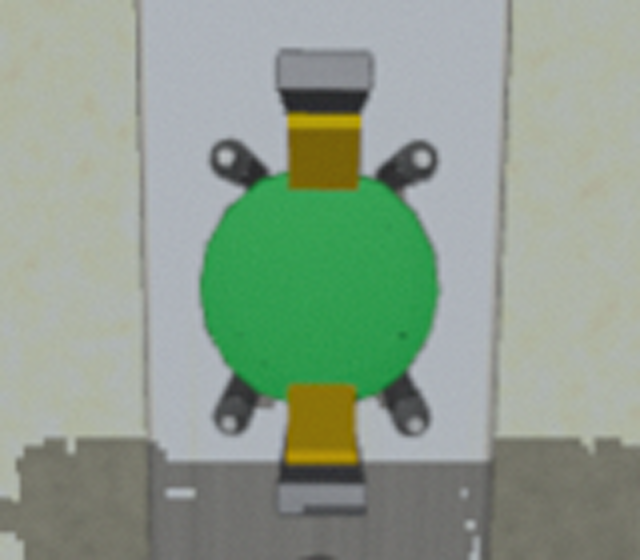

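View pics/g5_B.png

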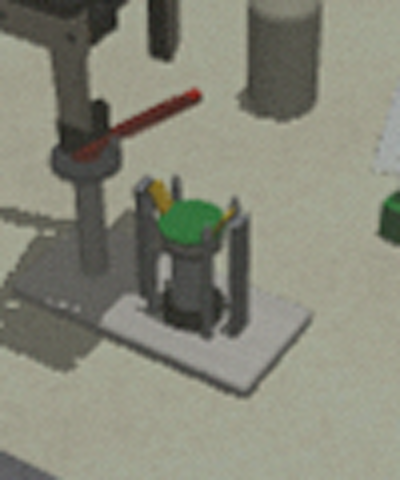

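Both yellow catches lie over the green dish at its top and bottom edges, and it sits level. Now the red dish.

Call:
play_rows([
  {"slide": [0.12,-0.957,0],"roll": 0,"fingers": 1},
  {"slide": [0.12,-0.957,0],"roll": 0,"fingers": 1},
  {"slide": [0.12,-0.957,0],"roll": 0,"fingers": 1},
  {"slide": [0.12,-0.957,0],"roll": 0,"fingers": 1},
  {"slide": [0.12,-0.957,0],"roll": 0,"fingers": 1},
  {"slide": [0.12,-0.957,0],"roll": 0,"fingers": 1},
  {"slide": [0.12,-0.957,0],"roll": 0,"fingers": 1},
  {"slide": [0.12,-0.957,0],"roll": 0,"fingers": 1},
  {"slide": [0.12,-0.957,-0.27],"roll": 0,"fingers": 1},
  {"slide": [0.12,-0.957,-0.27],"roll": 0,"fingers": 1},
  {"slide": [0.12,-0.957,-0.27],"roll": 0,"fingers": 1},
  {"slide": [0.12,-0.957,-0.27],"roll": 0,"fingers": 1},
  {"slide": [0.12,-0.957,-0.27],"roll": 0,"fingers": 1},
  {"slide": [0.12,-0.957,-0.27],"roll": 0,"fingers": 1},
  {"slide": [0,0,0],"roll": 0,"fingers": 1},
  {"slide": [0,0,0],"roll": 0,"fingers": 1},
  {"slide": [0,0,0],"roll": 0,"fingers": 1},
])

```text
t: 27.25
tool_pos: [0.5481, -0.2451, 0.1435]
orientation: [2.221, 0.001, -2.221]
force: [-0.5, 0.2, -0.1]
opening: 0.0934
```

```bash
python3 look.py r1 sample3_c;python3 dish.py sample3_c .6145 -.246; python3 -c "
from h import *
print(robot.read_state()['tool_pos'])"
```

```text
sample3_c [(0.98, [326.6, 122.4])]
wrist 0.67 [328.6 126.   53.6  58.9] circ 612.0 -244.6 r 24.7 cen [ 612.7 -244.8    8. ]
top 0.71 [417.3 190.2  21.4  13.1] circ 613.8 -245.8 r 22.5 cen [ 619.3 -248.6    8. ]
scene 0.91 [258.4 317.5  18.4  21.7] circ 615.2 -246.5 r 27.3 cen [ 612.9 -246.2    8. ]
[ 0.548  -0.2457  0.1435]
```

View pics/r1.png

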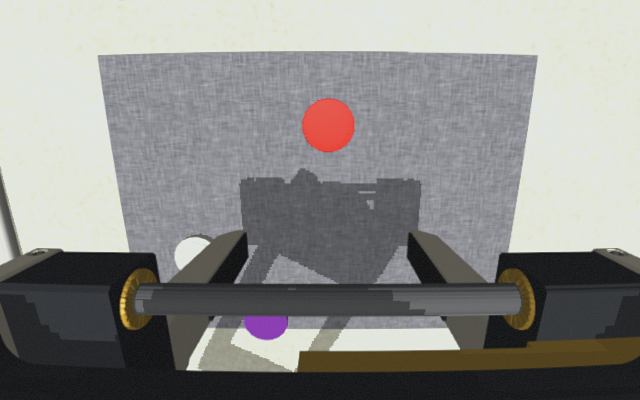

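Red is at wrist pixel (328,125), giving about (0.613, -0.245). Grasping it.

Call:
play_rows([
  {"slide": [0.36,0,-0.5],"roll": 0,"fingers": 1},
  {"slide": [0.36,0,-0.5],"roll": 0,"fingers": 1},
  {"slide": [0.36,0,-0.5],"roll": 0,"fingers": 1},
  {"slide": [0.36,0,-0.5],"roll": 0,"fingers": 1},
  {"slide": [0.36,0,-0.5],"roll": 0,"fingers": 1},
  {"slide": [0.36,0,-0.5],"roll": 0,"fingers": 1},
  {"slide": [0,0,-0.6],"roll": 0,"fingers": 0.6},
  {"slide": [0,0,-0.6],"roll": 0,"fingers": 0.6},
  {"slide": [0,0,-0.24],"roll": 0,"fingers": 0.6},
  {"slide": [0,0,-0.24],"roll": 0,"fingers": 0.6},
  {"slide": [0,0,0],"roll": 0,"fingers": 0.3},
  {"slide": [0,0,0],"roll": 0,"fingers": 0.3},
  {"slide": [0,0,0],"roll": 0,"fingers": 0.3},
])

```text
t: 29.28
tool_pos: [0.6133, -0.2461, 0.0037]
orientation: [2.222, -0.001, -2.22]
force: [-0.6, -0.6, 0.0]
opening: 0.0605
```

Call:
play_rows([
  {"slide": [0,0,-0.03],"roll": 0,"fingers": -1},
  {"slide": [0,0,0],"roll": 0,"fingers": -1},
  {"slide": [0,0,0],"roll": 0,"fingers": -1},
  {"slide": [0,0,0],"roll": 0,"fingers": -1},
  {"slide": [0,0,0],"roll": 0,"fingers": -1},
  {"slide": [0,0,0],"roll": 0,"fingers": -1},
], squeeze=50)

```text
t: 30.02
tool_pos: [0.6129, -0.246, 0.0022]
orientation: [-2.222, 0.0, 2.221]
force: [-0.0, 0.0, 2.0]
opening: 0.0489
```

Call:
play_rows([
  {"slide": [0,0,0.5],"roll": 0,"fingers": -1},
  {"slide": [0,0,0.93],"roll": 0,"fingers": -1},
  {"slide": [0,0,0.93],"roll": 0,"fingers": -1},
  {"slide": [0,0,0.93],"roll": 0,"fingers": -1},
  {"slide": [-0.137,0.957,0.93],"roll": 0,"fingers": -1},
  {"slide": [-0.137,0.957,0.93],"roll": 0,"fingers": -1},
  {"slide": [-0.137,0.957,0.2],"roll": 0,"fingers": -1},
  {"slide": [-0.137,0.957,0.2],"roll": 0,"fingers": -1},
  {"slide": [-0.137,0.957,0],"roll": 0,"fingers": -1},
  {"slide": [-0.137,0.957,0],"roll": 0,"fingers": -1},
  {"slide": [-0.137,0.957,0],"roll": 0,"fingers": -1},
  {"slide": [-0.137,0.957,0],"roll": 0,"fingers": -1},
  {"slide": [-0.137,0.957,0],"roll": 0,"fingers": -1},
  {"slide": [-0.137,0.957,0],"roll": 0,"fingers": -1},
  {"slide": [-0.137,0.957,0],"roll": 0,"fingers": -1},
  {"slide": [-0.137,0.957,0],"roll": 0,"fingers": -1},
  {"slide": [-0.137,0.957,0],"roll": 0,"fingers": -1},
  {"slide": [-0.137,0.957,0],"roll": 0,"fingers": -1},
  {"slide": [0,0,0],"roll": 0,"fingers": -1},
  {"slide": [0,0,0],"roll": 0,"fingers": -1},
])

```text
t: 32.52
tool_pos: [0.5553, 0.1557, 0.1691]
orientation: [2.222, -0.0, -2.221]
force: [0.1, -0.4, -0.1]
opening: 0.0491
```

```bash
python3 - <<'E'
from h import *
snap('wrist','r2');st,im=snap('wrist','r2');print(st['tool_pos'])
cv2.imwrite('pics/r2c.png',cv2.resize(im[130:280,240:420,::-1],None,fx=4,fy=4,interpolation=2))
for X in [(.5805,.1747,.122),(.5805,.1383,.122)]:print(proj('wrist',X,st))
t=st['tool_pos']
for a in np.arange(0,360,45): print(a,proj('wrist',t+[.025*np.cos(np.radians(a)),.025*np.sin(np.radians(a)),.0095],st))
E
```

```text
[0.5554 0.1554 0.169 ]
[301.5767 184.9618]
[353.3927 184.914 ]
0 [329.6881 207.6875]
45 [296.4085 220.9398]
90 [283.9277 251.5888]
135 [298.1652 280.5283]
180 [329.5761 292.0316]
225 [361.0153 280.4661]
270 [375.3269 251.5008]
315 [362.9297 220.8778]
```

View pics/r2c.png

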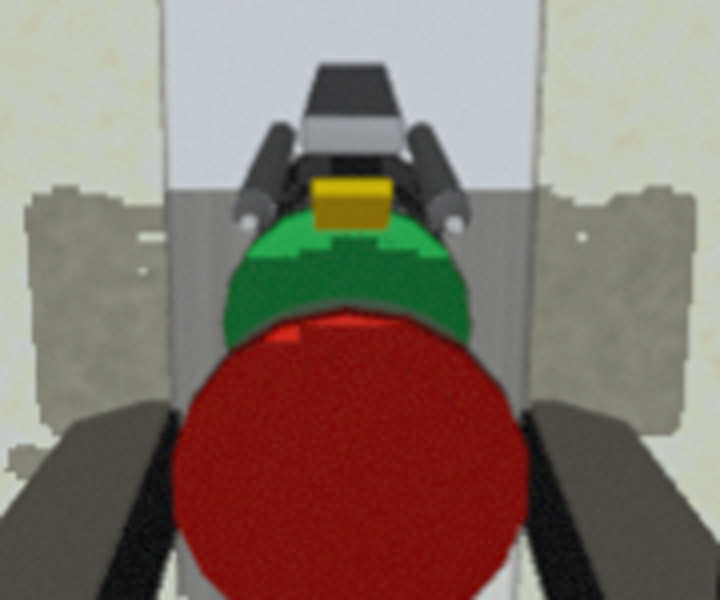

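Red sits in line with the rods: dish edge at row 207 as predicted, rod tops at (302,185) and (353,185). Going down.

Call:
play_rows([
  {"slide": [0,0,-0.5],"roll": 0,"fingers": -1},
  {"slide": [0,0,-0.5],"roll": 0,"fingers": -1},
  {"slide": [0,0,-0.4],"roll": 0,"fingers": -1},
  {"slide": [0,0,-0.3],"roll": 0,"fingers": -1},
  {"slide": [0,0,-0.2],"roll": 0,"fingers": -1},
  {"slide": [0,0,-0.1],"roll": 0,"fingers": -1},
  {"slide": [0,0,-0.1],"roll": 0,"fingers": -1},
])

```text
t: 33.5
tool_pos: [0.5564, 0.1563, 0.1067]
orientation: [-2.224, -0.0, 2.218]
force: [0.1, 0.1, 5.3]
opening: 0.0485
```

Call:
play_rows([
  {"slide": [0,0,-0.1],"roll": 0,"fingers": -1},
  {"slide": [0,0,-0.1],"roll": 0,"fingers": -1},
  {"slide": [0,0,-0.1],"roll": 0,"fingers": -1},
])

```text
t: 33.88
tool_pos: [0.5558, 0.1562, 0.0968]
orientation: [-2.223, -0.0, 2.22]
force: [1.7, 0.5, 5.3]
opening: 0.0492
```

Call:
play_rows([
  {"slide": [0,0,-0.1],"roll": 0,"fingers": -1},
  {"slide": [0,0,-0.06],"roll": 0,"fingers": -1},
  {"slide": [0,0,0],"roll": 0,"fingers": -1},
])

```text
t: 34.25
tool_pos: [0.5551, 0.1561, 0.0915]
orientation: [-2.221, 0.0, 2.222]
force: [2.0, 0.8, 2.6]
opening: 0.0489
```

Call:
play_rows([
  {"slide": [0,0,-0.07],"roll": 0,"fingers": -1},
  {"slide": [0,0,-0.07],"roll": 0,"fingers": -1},
  {"slide": [0,0,0],"roll": 0,"fingers": -1},
])

```text
t: 34.62
tool_pos: [0.555, 0.156, 0.0872]
orientation: [-2.221, 0.0, 2.222]
force: [1.8, -0.1, 3.6]
opening: 0.0491
```

Call:
play_rows([
  {"slide": [0,0,-0.04],"roll": 0,"fingers": -1},
  {"slide": [0,0,0],"roll": 0,"fingers": -1},
  {"slide": [0,0,0],"roll": 0,"fingers": 0.8},
  {"slide": [0,0,0],"roll": 0,"fingers": 0.8},
  {"slide": [0,0,0],"roll": 0,"fingers": 0.8},
  {"slide": [0,0,0],"roll": 0,"fingers": 0.8},
  {"slide": [0,0,0.3],"roll": 0,"fingers": 0.8},
  {"slide": [0,0,0.8],"roll": 0,"fingers": 0.8},
  {"slide": [-0.3,0,0.8],"roll": 0,"fingers": 0.8},
  {"slide": [-0.8,0,0.8],"roll": 0,"fingers": 1},
  {"slide": [-0.8,0,0.5],"roll": 0,"fingers": 1},
  {"slide": [0,0,0.3],"roll": 0,"fingers": 1},
  {"slide": [0,0,0],"roll": 0,"fingers": 1},
])

```text
t: 36.25
tool_pos: [0.4994, 0.1562, 0.1926]
orientation: [-2.224, -0.0, 2.218]
force: [-0.0, 0.5, -0.5]
opening: 0.0933
```

```bash
python3 stk.py r5 sample3_c; python3 - <<'E'
from h import *
st,im=snap('top','r5_t')
for n in ['sample1_c','sample4_c','sample2_c','control_c']:
  print(n,[(round(k['p'],2),np.round(k['point'],1).tolist()) for k in robot.mark_of('top',n)[:4]])
E
```

```text
[0.4994 0.1562 0.1926]
sample3_c 0.96 [323.9 135.7] [0.0005 0.004  0.0955]
sample1_c []
sample4_c []
sample2_c []
control_c [(0.74, [322.9, 269.6]), (0.61, [391.1, 269.7]), (0.6, [367.6, 241.2])]
```

View pics/r5_A.png

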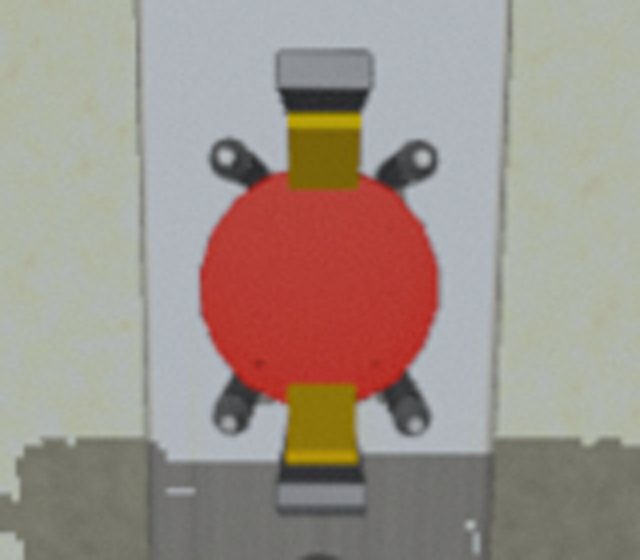

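View pics/r5_B.png

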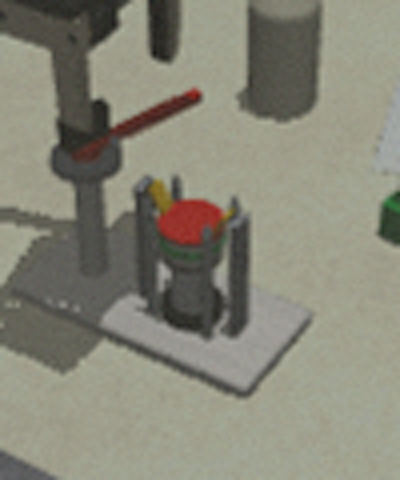

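View pics/r5_t.png

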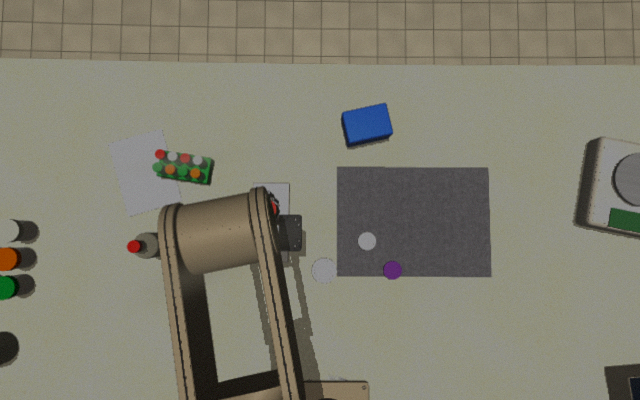

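View pics/r5_s.png

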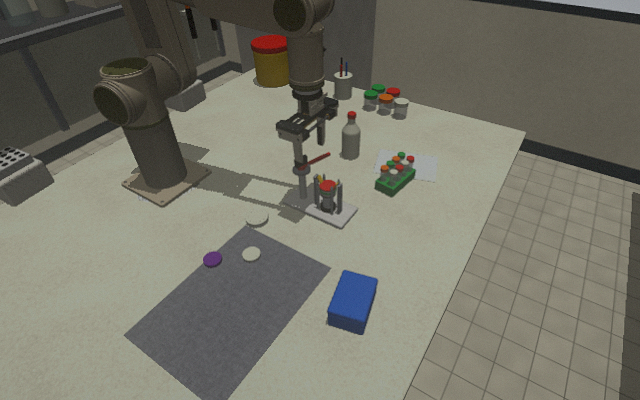

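Red is held by both catches, with green below it. The control dish has been knocked from (361,247) to (367,241) in the top view. No orange or blue dish is visible anywhere. Now look at the control.

Call:
play_rows([
  {"slide": [0,-0.87,0],"roll": 0,"fingers": 1},
  {"slide": [0,-0.87,0],"roll": 0,"fingers": 1},
  {"slide": [-0.37,-0.87,0],"roll": 0,"fingers": 1},
  {"slide": [-0.37,-0.87,0],"roll": 0,"fingers": 1},
  {"slide": [-0.37,-0.87,-0.26],"roll": 0,"fingers": 1},
  {"slide": [-0.37,-0.87,-0.26],"roll": 0,"fingers": 1},
  {"slide": [-0.37,-0.87,-0.26],"roll": 0,"fingers": 1},
  {"slide": [-0.37,-0.87,-0.26],"roll": 0,"fingers": 1},
  {"slide": [-0.37,-0.87,-0.26],"roll": 0,"fingers": 1},
  {"slide": [-0.37,-0.87,-0.26],"roll": 0,"fingers": 1},
  {"slide": [0,0,0],"roll": 0,"fingers": 1},
  {"slide": [0,0,0],"roll": 0,"fingers": 1},
  {"slide": [0,0,0],"roll": 0,"fingers": 1},
])

```text
t: 38.33
tool_pos: [0.4099, -0.1043, 0.1449]
orientation: [2.222, 0.001, -2.221]
force: [0.4, -0.3, -0.3]
opening: 0.0928
```

```bash
python3 look.py c1 control_c;python3 dish.py control_c .475 -.105; python3 -c "
from h import *
print(robot.read_state()['tool_pos'])"
```

```text
control_c [(0.88, [328.3, 126.6]), (0.73, [218.4, 205.3]), (0.7, [396.5, 203.7])]
wrist 0.73 [330.  125.5  50.4  56.2] circ 474.7 -105.3 r 25.0 cen [ 475.3 -105.5    8. ]
top 0.56 [366.5 244.9  16.3  17. ] circ 472.7 -106.2 r 25.3 cen [ 472.5 -107.     8. ]
scene 0.93 [257.8 218.9  27.5  20.2] circ 400.0 5.1 r 41.1 cen [398.2   8.6   8. ]
scene 0.67 [251.6 255.2  18.   18.3] circ 479.2 -108.8 r 29.1 cen [ 476.2 -107.9    8. ]
scene 0.49 [211.6 259.   19.6  16.3] circ 397.7 -179.8 r 29.4 cen [ 395.4 -175.8    8. ]
[ 0.4095 -0.1048  0.1445]
```

View pics/c1.png

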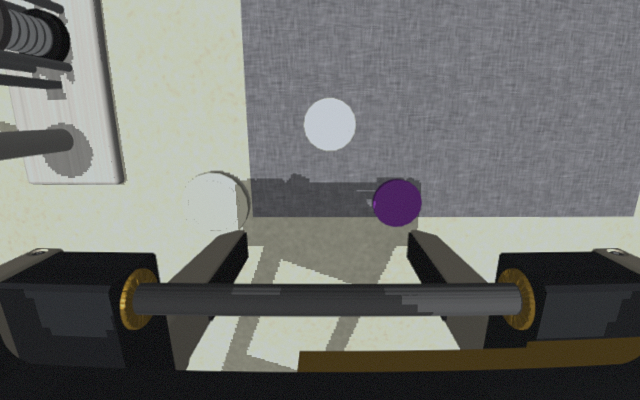

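The control is at wrist pixel (330,125), (0.475, -0.1055), with a 25.0 mm radius. The purple dish at (397,203) and the big white one at (213,202) are clear of the fingers.

Call:
play_rows([
  {"slide": [0.36,0,-0.5],"roll": 0,"fingers": 1},
  {"slide": [0.36,0,-0.5],"roll": 0,"fingers": 1},
  {"slide": [0.36,0,-0.5],"roll": 0,"fingers": 1},
  {"slide": [0.36,0,-0.5],"roll": 0,"fingers": 1},
  {"slide": [0.37,-0.02,-0.5],"roll": 0,"fingers": 1},
  {"slide": [0.37,0,-0.5],"roll": 0,"fingers": 1},
  {"slide": [0,0,-0.6],"roll": 0,"fingers": 0.6},
  {"slide": [0,0,-0.6],"roll": 0,"fingers": 0.6},
  {"slide": [0,0,-0.24],"roll": 0,"fingers": 0.6},
  {"slide": [0,0,-0.26],"roll": 0,"fingers": 0.6},
  {"slide": [0,0,0],"roll": 0,"fingers": 0.3},
  {"slide": [0,0,0],"roll": 0,"fingers": 0.3},
  {"slide": [0,0,0],"roll": 0,"fingers": 0.3},
])

```text
t: 40.35
tool_pos: [0.4753, -0.1057, 0.0042]
orientation: [2.223, -0.001, -2.22]
force: [-0.2, 0.1, 0.0]
opening: 0.0606
```

Call:
play_rows([
  {"slide": [0,0,-0.02],"roll": 0,"fingers": -1},
  {"slide": [0,0,0],"roll": 0,"fingers": -1},
  {"slide": [0,0,0],"roll": 0,"fingers": -1},
  {"slide": [0,0,0],"roll": 0,"fingers": -1},
  {"slide": [0,0,0],"roll": 0,"fingers": -1},
  {"slide": [0,0,0],"roll": 0,"fingers": -1},
])

```text
t: 41.1
tool_pos: [0.475, -0.1056, 0.0031]
orientation: [-2.222, 0.0, 2.221]
force: [-0.8, -0.5, 3.6]
opening: 0.0487
```

Call:
play_rows([
  {"slide": [0,0,0.5],"roll": 0,"fingers": -1},
  {"slide": [0,0,0.93],"roll": 0,"fingers": -1},
  {"slide": [0.67,0,0.93],"roll": 0,"fingers": -1},
  {"slide": [0.67,0,0.93],"roll": 0,"fingers": -1},
  {"slide": [0.67,0,0.93],"roll": 0,"fingers": -1},
  {"slide": [0.66,0,0.93],"roll": 0,"fingers": -1},
  {"slide": [0,0.872,0.2],"roll": 0,"fingers": -1},
  {"slide": [0,0.872,0.2],"roll": 0,"fingers": -1},
  {"slide": [0,0.872,0],"roll": 0,"fingers": -1},
  {"slide": [0,0.872,0],"roll": 0,"fingers": -1},
  {"slide": [0,0.872,0],"roll": 0,"fingers": -1},
  {"slide": [0,0.872,0],"roll": 0,"fingers": -1},
  {"slide": [0,0.872,0],"roll": 0,"fingers": -1},
  {"slide": [0,0.872,0],"roll": 0,"fingers": -1},
  {"slide": [0,0.872,0],"roll": 0,"fingers": -1},
  {"slide": [0,0.872,0],"roll": 0,"fingers": -1},
  {"slide": [0,0,0],"roll": 0,"fingers": -1},
  {"slide": [0,0,0],"roll": 0,"fingers": -1},
])

```text
t: 43.35
tool_pos: [0.5548, 0.1556, 0.1698]
orientation: [2.221, -0.0, -2.221]
force: [0.1, -0.3, -0.9]
opening: 0.0486
```

```bash
python3 - <<'E'
from h import *
snap('wrist','c2');st,im=snap('wrist','c2');print(st['tool_pos'])
cv2.imwrite('pics/c2c.png',cv2.resize(im[130:280,240:420,::-1],None,fx=4,fy=4,interpolation=2))
t=st['tool_pos']
for a in np.arange(0,360,90): print(a,proj('wrist',t+[.025*np.cos(np.radians(a)),.025*np.sin(np.radians(a)),.009],st))
E
```

```text
[0.5549 0.1553 0.1697]
0 [329.6791 207.433 ]
90 [284.0514 251.2173]
180 [329.5721 291.5532]
270 [375.1902 251.1245]
```

View pics/c2c.png

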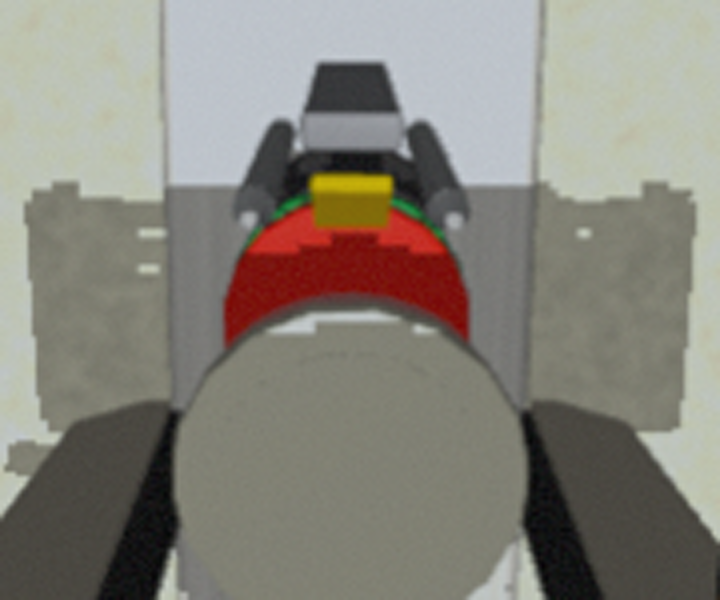

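The white dish is centred between the rod tops, as red was. Pressing it down.

Call:
play_rows([
  {"slide": [0,0,-0.5],"roll": 0,"fingers": -1},
  {"slide": [0,0,-0.5],"roll": 0,"fingers": -1},
  {"slide": [0,0,-0.4],"roll": 0,"fingers": -1},
  {"slide": [0,0,-0.3],"roll": 0,"fingers": -1},
  {"slide": [0,0,-0.2],"roll": 0,"fingers": -1},
  {"slide": [0,0,-0.1],"roll": 0,"fingers": -1},
  {"slide": [0,0,-0.1],"roll": 0,"fingers": -1},
])

```text
t: 44.32
tool_pos: [0.556, 0.1563, 0.1076]
orientation: [-2.224, -0.0, 2.218]
force: [-0.4, 0.1, 3.8]
opening: 0.0484
```

Call:
play_rows([
  {"slide": [0,0,-0.1],"roll": 0,"fingers": -1},
  {"slide": [0,0,-0.1],"roll": 0,"fingers": -1},
  {"slide": [0,0,-0.1],"roll": 0,"fingers": -1},
  {"slide": [0,0,-0.1],"roll": 0,"fingers": -1},
  {"slide": [0,0,-0.1],"roll": 0,"fingers": -1},
  {"slide": [0,0,0],"roll": 0,"fingers": -1},
])

```text
t: 45.08
tool_pos: [0.5548, 0.1561, 0.091]
orientation: [-2.221, 0.0, 2.222]
force: [2.5, 0.0, 4.4]
opening: 0.0488
```

Call:
play_rows([
  {"slide": [0,0,-0.06],"roll": 0,"fingers": -1},
  {"slide": [0,0,-0.06],"roll": 0,"fingers": -1},
  {"slide": [0,0,-0.03],"roll": 0,"fingers": -1},
  {"slide": [0,0,0],"roll": 0,"fingers": -1},
])

```text
t: 45.58
tool_pos: [0.5549, 0.1561, 0.0869]
orientation: [-2.221, 0.0, 2.221]
force: [1.2, 0.3, 3.9]
opening: 0.0487
```

Call:
play_rows([
  {"slide": [0,0,0],"roll": 0,"fingers": 0.8},
  {"slide": [0,0,0],"roll": 0,"fingers": 0.8},
  {"slide": [0,0,0],"roll": 0,"fingers": 0.8},
  {"slide": [0,0,0],"roll": 0,"fingers": 0.8},
  {"slide": [0,0,0.3],"roll": 0,"fingers": 0.8},
  {"slide": [0,0,0.8],"roll": 0,"fingers": 0.8},
  {"slide": [-0.3,0,0.8],"roll": 0,"fingers": 0.8},
  {"slide": [-0.8,0,0.8],"roll": 0,"fingers": 1},
  {"slide": [-0.8,0,0.5],"roll": 0,"fingers": 1},
  {"slide": [0,0,0.3],"roll": 0,"fingers": 1},
  {"slide": [0,0,0],"roll": 0,"fingers": 1},
])

```text
t: 46.95
tool_pos: [0.4991, 0.1562, 0.1932]
orientation: [-2.224, -0.0, 2.218]
force: [-0.2, 0.4, -0.9]
opening: 0.0926
```

```bash
python3 stk.py c5 control_c
```

```text
[0.4991 0.1562 0.1932]
control_c 0.91 [329.1 135.6] [ 0.0003 -0.0004  0.0955]
control_c 0.72 [584.  258.7] [-0.1141 -0.2461  0.0955]
```

View pics/c5_A.png

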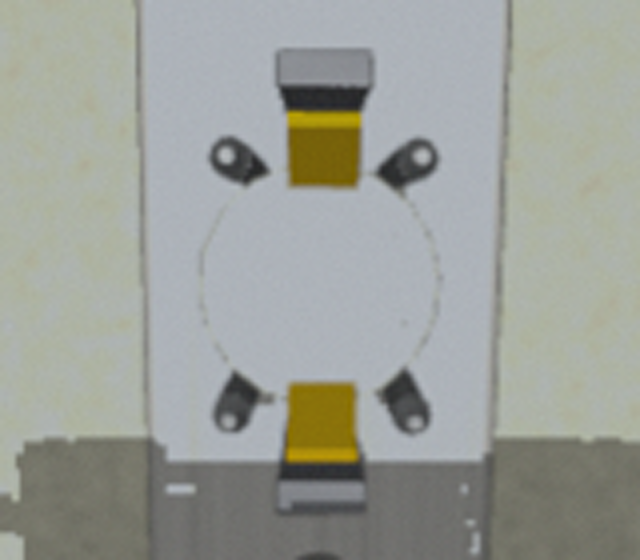

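View pics/c5_B.png

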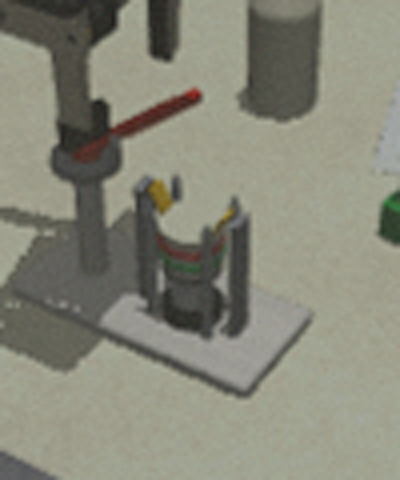

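White is in on top with both catches over it, red and green beneath. Back to the knob.

Call:
play_rows([
  {"slide": [-0.1,0,0.1],"roll": 0.745,"fingers": 1},
  {"slide": [-0.1,0,0.1],"roll": 0.745,"fingers": 1},
  {"slide": [-0.1,0,0.1],"roll": 0.745,"fingers": 1},
  {"slide": [-0.1,0,0.1],"roll": 0.745,"fingers": 1},
  {"slide": [-0.1,0,0.1],"roll": 0.745,"fingers": 1},
  {"slide": [-0.1,0,0],"roll": 0.745,"fingers": 1},
  {"slide": [-0.1,0,0],"roll": 0.745,"fingers": 1},
  {"slide": [-0.1,0.03,0],"roll": 0.745,"fingers": 1},
  {"slide": [-0.1,0,0],"roll": 0.745,"fingers": 1},
  {"slide": [-0.1,0,0],"roll": 0.745,"fingers": 1},
  {"slide": [-0.1,0,0],"roll": 0.745,"fingers": 1},
  {"slide": [-0.1,0,0],"roll": 0.745,"fingers": 1},
  {"slide": [0,0,0],"roll": 0,"fingers": 1},
  {"slide": [0,0,0],"roll": 0,"fingers": 1},
])

```text
t: 48.9
tool_pos: [0.462, 0.1569, 0.2065]
orientation: [1.444, 1.038, -1.445]
force: [0.3, 1.1, -0.7]
opening: 0.093
```

```bash
python3 look.py k1 knob_grip keeper_end; python3 - <<'E'
from h import *
st=robot.read_state();R=Ro.from_rotvec(st['orientation']).as_matrix();print(np.degrees(np.arctan2(R[1,1],R[0,1])),st['tool_pos'])
for X in [(.4635,.157,.164),(.4635,.157,.152)]: print(proj('wrist',X,st))
E
```

```text
knob_grip [(0.96, [327.5, 216.4]), (0.6, [426.9, 166.0])]
keeper_end [(0.97, [328.9, 68.6])]
-18.56502723086782 [0.462  0.1569 0.2068]
[330.3528 222.2199]
[330.1932 216.9834]
```

View pics/k1.png

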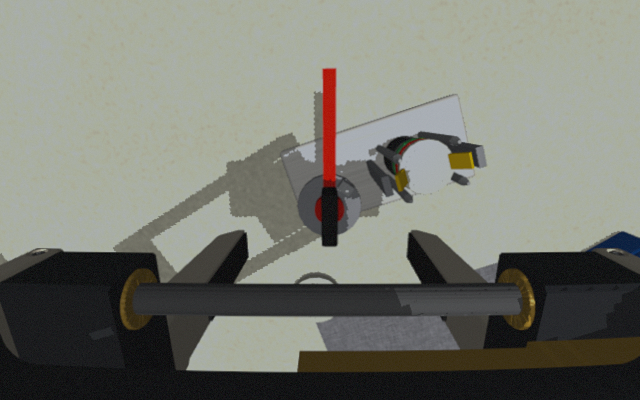

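The knob is centred at (330,217), as predicted. Descend and grip.

Call:
play_rows([
  {"slide": [0.05,0,-0.6],"roll": 0,"fingers": 1},
  {"slide": [0,0,-0.6],"roll": 0,"fingers": 0.5},
  {"slide": [0,0,-0.6],"roll": 0,"fingers": 0},
  {"slide": [0,0,-0.46],"roll": 0,"fingers": 0},
  {"slide": [0,0,0],"roll": 0,"fingers": -1},
  {"slide": [0,0,0],"roll": 0,"fingers": -1},
  {"slide": [0,0,0],"roll": 0,"fingers": -1},
  {"slide": [0,0,0],"roll": 0,"fingers": -1},
  {"slide": [0,0,0],"roll": 0,"fingers": -1},
  {"slide": [0,0,0],"roll": 0,"fingers": -1},
  {"slide": [0,0,0],"roll": 0,"fingers": -1},
  {"slide": [0,0,0],"roll": 0,"fingers": -1},
], squeeze=40)

```text
t: 50.55
tool_pos: [0.4636, 0.157, 0.1393]
orientation: [1.443, 1.039, -1.443]
force: [0.1, 0.4, 1.4]
opening: 0.0117
```

Call:
play_rows([
  {"slide": [0,0,0],"roll": 0,"fingers": -1},
  {"slide": [0,0,0.16],"roll": 0,"fingers": -1},
  {"slide": [0,0,0.16],"roll": 0,"fingers": -1},
  {"slide": [0,0,0.16],"roll": 0,"fingers": -1},
  {"slide": [0,0,0],"roll": 0,"fingers": -1},
])

```text
t: 51.18
tool_pos: [0.4635, 0.157, 0.1537]
orientation: [1.443, 1.039, -1.443]
force: [5.5, 0.5, -6.6]
opening: 0.0117
```

Call:
play_rows([
  {"slide": [0,0,0],"roll": -0.6,"fingers": -1},
  {"slide": [0,0,0],"roll": -0.6,"fingers": -1},
  {"slide": [0,0,0],"roll": -0.6,"fingers": -1},
  {"slide": [0,0,0],"roll": -0.6,"fingers": -1},
  {"slide": [0,0,0],"roll": -0.6,"fingers": -1},
  {"slide": [0,0,0],"roll": -0.6,"fingers": -1},
  {"slide": [0,0,0],"roll": -0.6,"fingers": -1},
  {"slide": [0,0,0],"roll": -0.6,"fingers": -1},
  {"slide": [0,0,0],"roll": -0.6,"fingers": -1},
  {"slide": [0,0,0],"roll": -0.6,"fingers": -1},
  {"slide": [0,0,0],"roll": -0.6,"fingers": -1},
  {"slide": [0,0,0],"roll": -0.6,"fingers": -1},
  {"slide": [0,0,0],"roll": -0.6,"fingers": -1},
  {"slide": [0,0,0],"roll": -0.6,"fingers": -1},
  {"slide": [0,0,0],"roll": -0.5,"fingers": -1},
  {"slide": [0,0,0],"roll": 0,"fingers": -1},
])

```text
t: 53.18
tool_pos: [0.464, 0.1562, 0.1535]
orientation: [2.22, 0.003, -2.218]
force: [6.5, -2.3, -6.6]
opening: 0.012
```

```bash
python3 - <<'E'
from h import *
st,_=snap('wrist','k2')
R=Ro.from_rotvec(st['orientation']).as_matrix();print(np.degrees(np.arctan2(R[1,1],R[0,1])),st['force'],st['wrist_torque'],st['tool_pos'])
E
```

```text
-89.77972986572648 [ 6.4591 -2.3113 -6.6374] [-0.4917 -1.3422 -0.0047] [0.464  0.1562 0.1535]
```

View pics/k2.png

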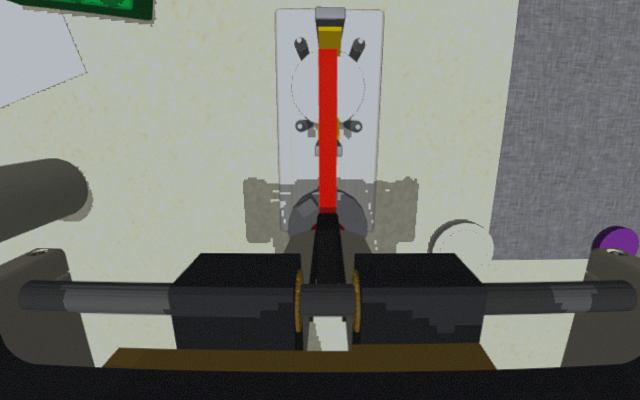

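The arm is over the stack, in line with it. Lower it, release and retreat.

Call:
play_rows([
  {"slide": [0,0,-0.16],"roll": 0,"fingers": -1},
  {"slide": [0,0,-0.16],"roll": 0,"fingers": -1},
  {"slide": [0,0,-0.16],"roll": 0,"fingers": -1},
  {"slide": [0,0,0],"roll": 0,"fingers": -1},
])

```text
t: 53.72
tool_pos: [0.464, 0.1561, 0.1394]
orientation: [2.22, 0.004, -2.217]
force: [6.3, -3.8, -4.8]
opening: 0.0118
```

Call:
play_rows([
  {"slide": [0,0,0],"roll": 0,"fingers": 0},
  {"slide": [0,0,0],"roll": 0,"fingers": 0},
  {"slide": [0,0,0],"roll": 0,"fingers": 0},
  {"slide": [0,0,0],"roll": 0,"fingers": 0},
  {"slide": [0,0,0],"roll": 0,"fingers": 0},
  {"slide": [0,0,0.5],"roll": 0,"fingers": 0},
  {"slide": [0,0,0.8],"roll": 0,"fingers": 0.3},
  {"slide": [0,0,0.8],"roll": 0,"fingers": 0.3},
  {"slide": [0,0,0.8],"roll": 0,"fingers": 0.3},
  {"slide": [-0.5,0,0.8],"roll": 0,"fingers": 0.3},
  {"slide": [0,0,0],"roll": 0,"fingers": 0.3},
  {"slide": [0,0,0],"roll": 0,"fingers": 0.3},
])

```text
t: 55.22
tool_pos: [0.4486, 0.157, 0.2498]
orientation: [2.219, 0.006, -2.218]
force: [-0.1, -0.0, -0.3]
opening: 0.0603
```

```bash
python3 stk.py k5 ; python3 look.py k6 keeper_end knob_grip; python3 - <<'E'
from h import *
st=robot.read_state()
for h in (0,.01):
  print(h,proj('wrist',[.5705,.1563,.13+h],st),proj('scene',[.5705,.1563,.13+h]),proj('wrist',[.4635,.1563,.152+h],st),proj('scene',[.4635,.1563,.152+h]))
snap('scene','k7')
for n in ['keeper_end','knob_grip','wash','rack','tipbox']: print(n,[(round(k['p'],2),np.round(k['point'],1).tolist()) for k in robot.mark_of('scene',n)[:2]])
E
```

```text
[0.4486 0.157  0.2498]
keeper_end [(0.56, [329.8, 60.7])]
knob_grip [(0.57, [327.6, 184.2])]
0 [330.032   55.8978] [332.367  178.4357] [329.3975 183.6331] [300.8682 160.3993]
0.01 [330.1427  53.5468] [332.3582 175.6135] [329.4827 186.1145] [300.6622 157.5433]
keeper_end [(0.49, [334.4, 178.7]), (0.3, [354.8, 305.0])]
knob_grip [(0.82, [299.7, 159.9])]
wash [(0.83, [345.3, 156.3])]
rack [(0.96, [393.4, 184.9])]
tipbox [(0.8, [350.2, 308.1]), (0.4, [328.5, 188.3])]
```

View pics/k6.png

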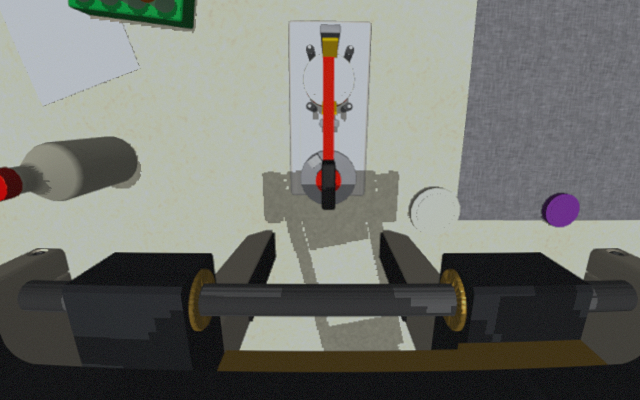

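View pics/k5_B.png

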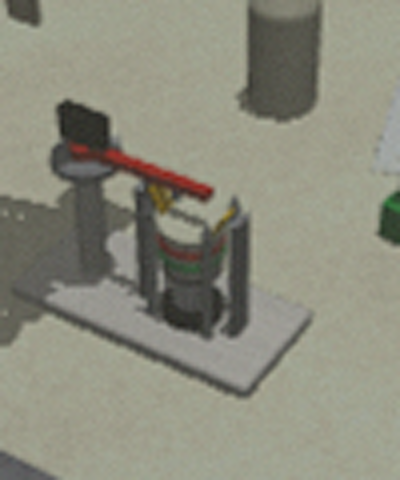

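The force before release was still −4.8 N, so I check at pixel level that the keeper is really down by comparing with the first scene picture.

```bash
python3 - <<'E'
from h import *
a=cv2.imread('pics/a_scene.png');b=cv2.imread('pics/k7.png')
s=(slice(145,200),slice(285,350))
o=np.hstack([cv2.resize(x[s],None,fx=6,fy=6,interpolation=0) for x in(a,b)]);cv2.imwrite('pics/cmp.png',o)
for n,x in(('a',a),('b',b)):
    p=x[s].astype(int);r=(p[:,:,2]>110)&(p[:,:,1]<60)&(p[:,:,0]<60);y,c=np.nonzero(r);print(n,len(y),y.mean(),c.mean(),y.min(),c.max())
    d=p.max(2)[:30,:40]<60;y,c=np.nonzero(d);print(len(y),y.mean(),c.mean(),y.min())
E
```

```text
a 59 27.372881355932204 32.440677966101696 21 47
102 16.0 15.490196078431373 11
b 56 27.392857142857142 32.892857142857146 22 47
105 16.047619047619047 15.495238095238095 11
```

View pics/cmp.png

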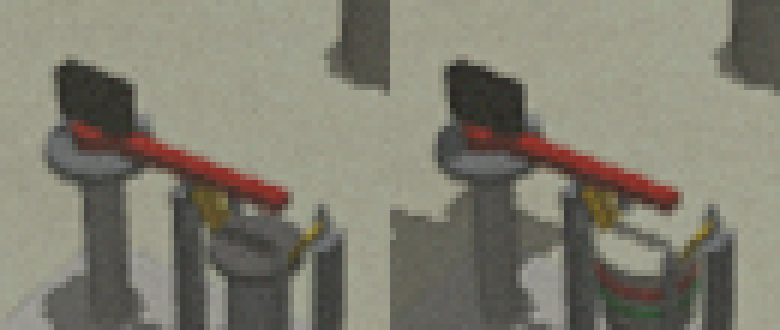

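Knob and arm match the starting picture: row centroids are 16.0 against 16.05 and 27.37 against 27.39, where 10 mm of lift would be about 3 px. So the keeper is closed and down. Handing in.

```bash
python3 -c "
from plant import robot
s=robot.read_state();print(s['t'],s['force'],s['tool_pos'])
print(robot.close_job())"
```

```text
55.775 [0.66015524 0.16844259 0.47192956] [0.44841201 0.15696061 0.25001302]
the job is handed in; nothing more can be done
None
```

I finished the job and handed it in after about 56 s; the hand-in gives no verdict. I opened the keeper, pressed in green, then red, then the white control on top, and closed the keeper again.

**Dishes:** Only two coloured dishes were there. No orange or blue one showed in any view. Something knocked the control aside by about 2 cm during the run, so I measured it again before grasping it. I left the purple dish and the larger white one alone.

**Last checks:**
- **Stack:** in the pictures, both catches lie over each dish after pressing. The stack reads white, red, green from the top, looks level, and is within about 1 mm of the axis by the control's mark.
- **Keeper:** the knob and arm match the starting picture to within 0.1 px in height, so it is closed and down.
- **Bystanders:** the bottle, tip box and rack are where they were, and the gripper is clear and touching nothing.

**What disagreed:**
- The wrist still read −4.8 N on the knob just before I let go, so the keeper may have hung slightly up. The comparison after release shows it snapped down.
- The red dish's mark read about 4 mm off the axis, but the picture showed it centred between the rods.
- The first green grasp was about 3 mm too high, so I gripped it again lower.

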